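Clear the tray stand and lock its leg at the length mark

TASK

Using the scraper block, sweep the three loose mosaic chips off the stand's deck into the white trough along its far edge, then stand the scraper back on the table on its base. Then draw the stand's sprung sliding leg out by its crossbar until its pointer is level with the steel length-mark clip, and, holding it there, slide the cam lever along the crossbar fully closed. Do not touch the chips with the gripper, do not slide the lever before the leg is at its mark, leave the can, cup and tray where they are, and finish while still holding the crossbar with the leg at the mark.

Things in the scene. Friction and masses are not known exactly. Their poses are not given: they have to be found in the camera images.
- stand: Tray stand fixed to the table. Wooden deck 160 (x) by 340 mm (y), top 20 mm high; origin under the deck's centre at table height. Fixed end wall at y = -162 mm, 90 mm high. The leg slides along +y; +x points across the deck to the white trough on its far long edge: floor 6 mm high, x = 80 to 180, y = -35 to 165 mm, outer walls 18 mm high, 4 mm thick.
- leg: Aluminium leg sliding on the deck: saddle 156 (x) by 30 mm (y), top 40 mm above the table; uprights 8 mm thick at x = -72 and +72 mm carry the crossbar. Axes as the stand's; origin on its centre line at table height. Starts at its home stop, stand y = -110 mm, and travels 240 mm to stand +y; a spring pulls it home with 2.4 N at the stop to 5 N at full travel when not held.
- bar_grip (a point): Grip point on the leg's crossbar: a smooth, slippery round steel bar, 14 mm diameter, along the leg's x axis, its axis 100 mm above the table, free to grip on the near (-x) side from the near upright's face at leg x = -68 mm up to the cam lever's near face. The point lies at leg x = -36 mm, mid-way along the free part while the lever is open. A lightly closed hand can slide along the bar.
- cam (a joint): Black cam lever riding on the crossbar: 0 m = open, as it starts, 0.030 m = fully closed against the housing on the far upright. It slides to the leg's +x with about 2.5 N of friction and stays where it is left.
- cam_face (a point): Middle of the lever's near face, on the bar's axis. The lever's plate there is 46 mm wide (y), from 82 to 119 mm above the table, 8 mm thick. Fingers straddling the bar push this plate with their sides.
- leg_pointer (a point): Tip of the thin dark pointer on the leg's near (-x) side, on the leg's centre line, 26 mm above the table.
- marker: Length mark: steel clip 24 mm (x) by 16 mm (y) by 21 mm high, fixed beside the stand's near long edge, with a fine dark line across the top at its middle. Origin at the middle of its underside; axes parallel to the stand's. The leg is at its mark when the pointer tip is at this clip's y = 0.
- scraper: Scraper block standing on the table: grey base 30 mm (x) by 130 mm (y) by 22 mm high, with a wooden grip rib on top 18 mm thick (x), 100 mm long (y), from 22 to 63 mm high. Origin at the middle of its underside. About 160 g.
- chip0: Mosaic chip, square, 18 by 18 by 12 mm, lying on the deck. Origin at the middle of its underside.
- chip1: Mosaic chip, round, 19 mm diameter, 12 mm high, lying on the deck. Origin at the middle of its underside.
- chip2: Mosaic chip, square, 18 by 18 by 12 mm, lying on the deck. Origin at the middle of its underside.
- can: Bystander: drink can, 66 mm diameter, 120 mm high.
- cup: Bystander: small clear cup, 70 mm diameter, 50 mm high.
- tray: Bystander: finished oval mosaic tray, 130 by 240 by 19 mm, lying flat.
Things that resemble listed ones, but are neither listed nor needed, are in the scene too. There is more than one size of the scraper; the one meant has the size given above.

How it is judged:
By the outcome, as a careful person would: the job done as asked, in the order asked, and still so for the second after the job is handed in, while the arm keeps its last pose, push and grip.
It also fails if it takes over 72 s, if anything falls off the work surface, if the arm or the gripper's body presses on something with over 40 N, if the wrist force passes 120 N, or if a joint passes its speed limit or range.

ROBOT

A 6-joint arm with a two-finger parallel gripper is mounted at the origin on the work surface. World frame = base frame: x ahead of the robot, y to its left, z up, the work surface at z = 0. Lengths are in m, angles in rad, forces in N, time in s.
With the tool pointing down it reaches from about 0.35 to 0.775 m from the base axis. Payload 5.5 kg.
Tool frame: the origin (TCP) lies at the very end of the fingers, on their centre line; the grasp point (between the pads) lies 19 mm behind it; z points along the fingers, y is the direction in which the jaws open and shut (so a half turn about z gives the same grasp; the last joint's range is limited). The gripper opens to 85 mm and grips with 20 to 120 N. Pads are 22 mm wide; open, the fingers measure 114 mm over their backs; the gripper's body (76 mm by 85 mm) begins 54 mm behind the grasp point. The pads swing forward as they close: fully open they stand 13 mm farther back than shut.
Start: joints at [-1.388, 0.313, 0.046, 1.304, 0, 1.431], TCP at [0.182, -0.545, 0.231] pointing down, gripper open.
Joint ranges: [-2.76, 2.76], [-0.86, 1.69], [-1.03, 1.26], [-2.2, 2.34], [-1.47, 1.5], [-3.14, 3.14]. Speed limits (rad/s): [2.57, 2.57, 3.14, 3.14, 3.14, 3.14].

INTERFACE

Orientations are given as a unit quaternion [x, y, z, w].
In Python, from plant import robot gives the robot as it stands.
- The arm moves only by the tool play_rows, never from a script. Its argument "commands" is text: rows parted by semicolons, each of 6 numbers parted by spaces: the shift along the tool's x, y, z in cm, then the turn, a rotation vector about the tool's x, y, z in rad. In form: tx ty tz rx ry rz; .... A call has 1 to 10 rows; each row shifts and turns the pose as measured when the row begins, along the tool's axes as they then stand; what a row does not reach is not made up. A row lasts 1/10 s, in which the tool goes at most 50 mm and 8.59 degrees, less where a joint would pass 70% of its speed; a pose out of reach is approached as far as the arm can. A call with a gripper value outside its range is refused whole. "hand" is the closure, from 0 (fully open) to 1 (shut), set as the call begins (left out, the last holds). The fingers move at their own pace and stop on an object; the grip force is fixed at half the most. Time passes only in rows, so rows that do not move let the fingers close. It gives the time, the measured TCP pose, the force and the opening at its end, in the units of the state.
- robot.read_state(): the state, without advancing time (a new reading comes with each control period).
- robot.capture(name): name is "side" or "top"; returns a dict with "frame" (480x640x3 uint8, red, green, blue), "range_z" (480x640 float32, m along the optical axis (not along the pixel's ray), 0 where there is no reading), "fx", "fy", "cx", "cy" (pixels), "view" (4x4, takes a point from world to camera coordinates). Camera axes: x right, y down, z forward; pixel columns grow to the right and rows downward; lengths in m; the calibration is good to about 2 mm. A picture is of the moment at which its call begins.
- robot.close_job(): hands the job in, once; it reports no verdict.
The state is a dict: "clock": time; "joints": joint angles; "joint_velocities": joint speeds; "tau": joint torques, N m; "eef_pos": TCP position; "orientation": TCP orientation; "force": force on the tool from outside, world axes, zero at the start; "ft_torque": the same for the moment, N m; "width": finger opening in m.
Only numpy, scipy, OpenCV 4.12 (cv2) and the standard library are available. Lean on these libraries where they do the work, as an engineer would, in place of code of your own. Each camera call takes 0.05 s, during which the arm holds its last target.

## Working session

There is one attempt and no reset: what is moved stays moved. The work goes in short steps, Python scripts to look and compute and a tool call to move; the robot and the scene stay as the last step left them, time stands still between calls to the robot, and variables do not carry over. Pictures are saved under pics/ and viewed, and the job is handed in when it is done.

Besides the shell and the picture viewer there is one more tool, called after "Call:" by a JSON object that holds its "name" and its "arguments", one argument or row to a line. play_rows: Moves the arm, as the interface text tells. Its arguments: {"type":"object","properties":{"commands":{"type":"string"},"hand":{"type":"number"}},"required":["commands"]}

```bash
ls; mkdir -p pics
cat > h.py <<'E'
import numpy as np, cv2
from plant import robot
def cap(n,f=None):
    c=robot.capture(n)
    if f: cv2.imwrite(f,c["frame"][:,:,::-1])
    return c
def world(c):
    z=c["range_z"].astype(float); h,w=z.shape
    u,v=np.meshgrid(np.arange(w),np.arange(h))
    P=np.stack([(u-c["cx"])/c["fx"]*z,(v-c["cy"])/c["fy"]*z,z,np.ones_like(z)],-1)
    W=P@np.linalg.inv(c["view"]).T
    W=W[...,:3]; W[z==0]=np.nan
    return W
def proj(c,p):
    q=np.array(c["view"])@np.array([*p,1.]); return c["fx"]*q[0]/q[2]+c["cx"],c["fy"]*q[1]/q[2]+c["cy"]
E
python3 - <<'E'
from h import *
for n in("top","side"):
    c=cap(n,f"pics/{n}0.png"); W=world(c); np.savez(f"{n}0.npz",W=W,**c)
    print(n,c["fx"],c["cx"],c["cy"],np.linalg.inv(c["view"]).round(3))
print(robot.read_state())
E
```

```text
pics
top 567.8134122204274 316.01132980492594 227.92642495612122 [[ 0.011 -0.982  0.19   0.193]
 [-1.    -0.015 -0.021 -0.014]
 [ 0.024 -0.189 -0.982  1.557]
 [ 0.     0.     0.     1.   ]]
side 613.700705246087 323.454732744383 233.95147982450467 [[-0.998 -0.049  0.035  0.433]
 [-0.06   0.746 -0.663  0.848]
 [ 0.006 -0.664 -0.748  1.079]
 [ 0.     0.     0.     1.   ]]
{'clock': 0.1, 'joints': array([-1.38757096e+00,  3.13946347e-01,  4.51388104e-02,  1.30361897e+00,
        2.42733979e-05,  1.43121112e+00]), 'joint_velocities': array([-5.95747425e-05, -1.54446541e-03,  3.08961603e-03,  9.70765229e-04,
        1.00158060e-03, -1.11669059e-03]), 'tau': array([ 1.67001530e-03, -4.81726134e+01,  2.99244261e+01,  1.27586012e-02,
       -1.89406524e-04,  8.13598660e-06]), 'eef_pos': array([ 0.18233411, -0.5448613 ,  0.23050498]), 'orientation': array([ 9.87002095e-01,  1.60705323e-01, -5.65012646e-06, -8.15161405e-04]), 'force': array([0.01491636, 0.43961877, 0.61302309]), 'ft_torque': array([-0.02904544, -0.03109233, -0.02284551]), 'width': 0.08518070782335903}
```

View pics/top0.png

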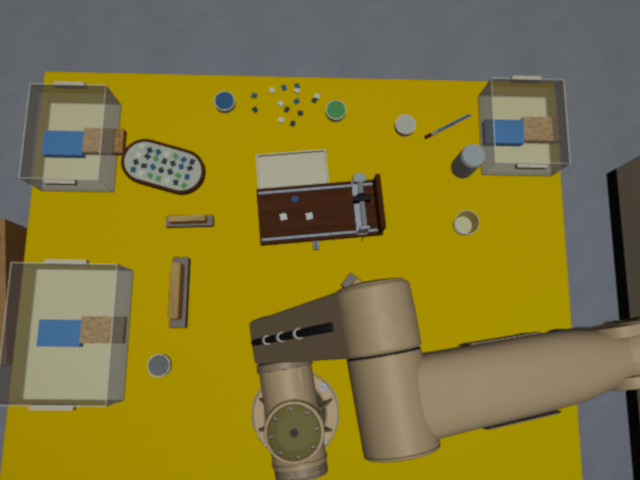

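View pics/side0.png

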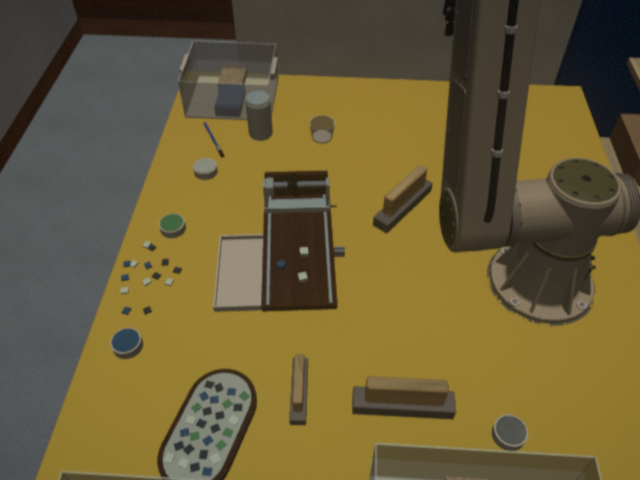

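The top view shows the stand at about (258-382, 180-243) px, its trough above it, the leg at (360,205), the marker clip at (316,245), and chips at (295,198), (283,217) and (309,216). The three scraper candidates are at (178,292), (190,220) and, partly hidden, (345,285). In the side view that third one is at (403,197).

Run:
```python
from h import *
for n in("top","side"):
    d=np.load(n+"0.npz"); W=d["W"]
    boxes={"top":dict(A=(160,250,196,335),B=(160,208,220,232)),"side":dict(A=(345,365,465,425),B=(280,345,318,428),C=(365,158,440,235))}[n]
    for k,(a,b,c,e) in boxes.items():
        P=W[b:e,a:c].reshape(-1,3)
        for lo,hi in((.012,.032),(.05,.08)):
            Q=P[(P[:,2]>lo)&(P[:,2]<hi)]
            if len(Q)<10: print(n,k,lo,"few",len(Q));continue
            r=cv2.minAreaRect(Q[:,:2].astype(np.float32)*1000)
            print(n,k,lo,len(Q),"z",np.percentile(Q[:,2],[10,50,90]).round(4),[np.round(x,1) for x in r])
# crops
d=np.load("top0.npz");f=d["frame"]
cv2.imwrite("pics/t_stand.png",cv2.resize(f[140:255,245:395,::-1],None,fx=5,fy=5,interpolation=cv2.INTER_CUBIC))
d=np.load("side0.npz");f=d["frame"]
cv2.imwrite("pics/s_stand.png",cv2.resize(f[150:320,205:355,::-1],None,fx=4,fy=3.5,interpolation=cv2.INTER_CUBIC))
```

```text
top A 0.012 260 z [0.0164 0.0281 0.0315] [array([309.5, 323.8]), array([ 65.4, 187.8]), np.float64(88.7)]
top A 0.05 133 z [0.0529 0.0651 0.0756] [array([308.9, 303.3]), array([  6.6, 141.8]), np.float64(88.3)]
top B 0.012 250 z [0.0176 0.0232 0.0286] [array([513.3, 304. ]), array([ 57.8, 160.2]), np.float64(7.8)]
top B 0.05 276 z [0.0572 0.0635 0.0683] [array([505.3, 300.6]), array([ 19.2, 100. ]), np.float64(3.0)]
side A 0.012 670 z [0.0145 0.0255 0.0315] [array([310.4, 317.7]), array([188.5,  46. ]), np.float64(0.1)]
side A 0.05 633 z [0.0529 0.0652 0.0766] [array([312.1, 327.5]), array([ 21.3, 144.7]), np.float64(83.4)]
side B 0.012 509 z [0.02   0.0238 0.0269] [array([505.9, 301.6]), array([ 30.1, 134.6]), np.float64(2.6)]
side B 0.05 506 z [0.0607 0.0643 0.0671] [array([505.8, 302.4]), array([ 18. , 101.1]), np.float64(2.5)]
side C 0.012 393 z [0.0144 0.0249 0.0313] [array([ 297.3, -202.4]), array([193.3,  46.1]), np.float64(52.9)]
side C 0.05 350 z [0.0533 0.0657 0.0769] [array([ 289.9, -192.7]), array([145.8,  26.6]), np.float64(43.7)]
```

View pics/t_stand.png

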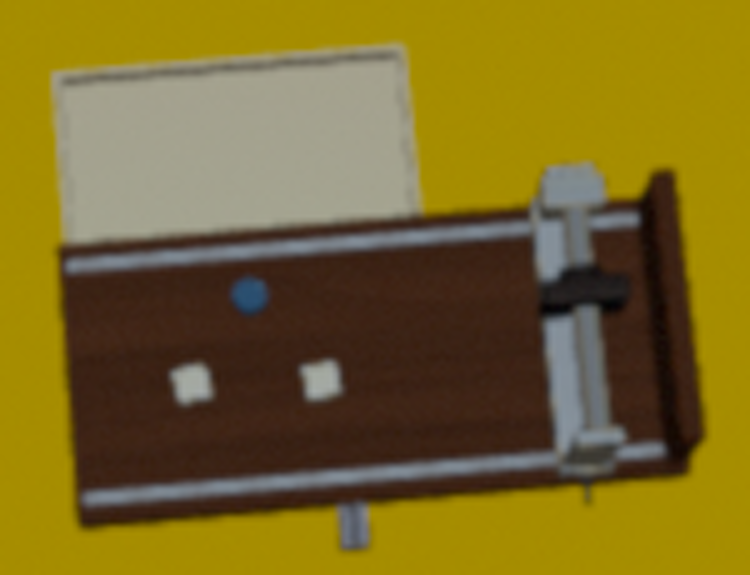

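View pics/s_stand.png

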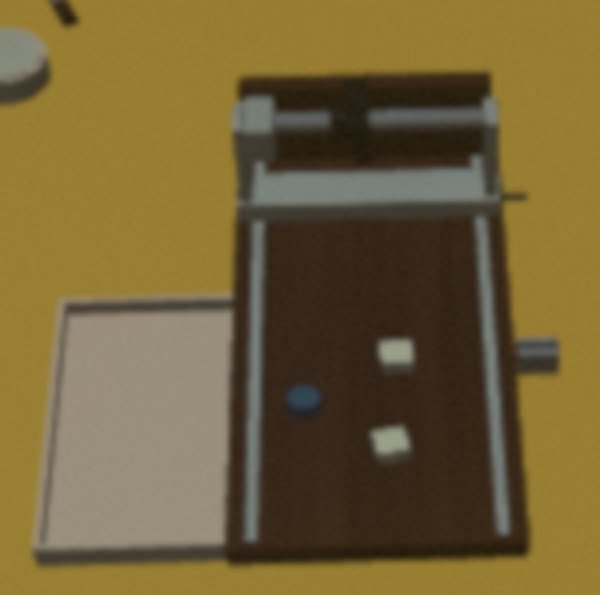

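Run:
```python
from h import *
for n in("top","side"):
    d=np.load(n+"0.npz"); W=d["W"]; f=d["frame"].astype(int)
    P=W.reshape(-1,3); C=f.reshape(-1,3)
    roi=(P[:,0]>.33)&(P[:,0]<.75)&(P[:,1]>-.3)&(P[:,1]<.25)
    # deck: brown dark & z .013-.026
    m=roi&(P[:,2]>.012)&(P[:,2]<.028)
    brown=(C.sum(1)<160)&(C[:,0]>C[:,2]+8)
    Q=P[m&brown]; print(n,"deck",len(Q),np.percentile(Q[:,2],[5,50,95]).round(4)); r=cv2.minAreaRect(Q[:,:2].astype(np.float32)*1000);print(r)
    # fit via percentiles in rotated frame
    # chips
    for nm,mm in(("white",(C.min(1)>110)),("blue",(C[:,2]>C[:,0]+15))):
        q=(roi&mm&(P[:,2]>.024)&(P[:,2]<.045)).reshape(480,640).astype(np.uint8)
        k,l,s,ce=cv2.connectedComponentsWithStats(q)
        for i in range(1,k):
            if s[i,4]>15:
                R=W[l==i]; print(n,nm,s[i],np.median(R,0).round(4),R.min(0).round(3),R.max(0).round(3))
    # bar / high things
    for lo,hi in((.095,.125),):
        q=(roi&(P[:,2]>lo)&(P[:,2]<hi)); Q=P[q]; print(n,"bar",len(Q),cv2.minAreaRect(Q[:,:2].astype(np.float32)*1000))
    # trough
    q=roi&(C.min(1)>90)&(P[:,2]<.012); Q=P[q]; print(n,"trough floor",len(Q),np.median(Q,0).round(4))
# rails
d=np.load("side0.npz");W=d["W"];f=d["frame"]
for v in (260,):
    print([(u,tuple(W[v,u].round(3)),tuple(f[v,u])) for u in list(range(260,276,2))+list(range(322,346,1))])
```

```text
top deck 4517 [0.0156 0.0212 0.0264]
((536.1636962890625, -54.90623474121094), (157.7883758544922, 336.2330322265625), 5.872874736785889)
top white [352 183   6  12  49] [ 0.5993 -0.1507  0.0408] [ 0.582 -0.159  0.025] [ 0.613 -0.145  0.045]
top white [354 204   8  27 116] [ 0.5198 -0.1607  0.041 ] [ 0.481 -0.169  0.031] [ 0.556 -0.15   0.045]
top white [280 213   7   7  41] [0.5191 0.0441 0.034 ] [0.51  0.036 0.026] [0.527 0.052 0.04 ]
top white [306 212   7   8  42] [ 0.5216 -0.0272  0.0318] [ 0.512 -0.035  0.025] [ 0.532 -0.019  0.04 ]
top blue [353 184   4  12  34] [ 0.5961 -0.1527  0.0406] [ 0.579 -0.156  0.035] [ 0.611 -0.147  0.044]
top blue [292 196   6   7  35] [0.5685 0.0123 0.0335] [0.561 0.007 0.025] [0.577 0.021 0.041]
top blue [355 204   6  25  89] [ 0.52   -0.1608  0.0411] [ 0.487 -0.167  0.031] [ 0.556 -0.153  0.045]
top bar 527 ((480.3795166015625, -184.3658447265625), (291.13287353515625, 82.1900634765625), 0.69120192527771)
top trough floor 1970 [0.6623 0.0228 0.0069]
side deck 5845 [0.0178 0.0221 0.0259]
((472.473388671875, -55.10064697265625), (292.9895935058594,
[... 3479 characters left out ...]
nt8(125), np.uint8(49))), (340, (np.float64(0.441), np.float64(-0.029), np.float64(0.002)), (np.uint8(152), np.uint8(126), np.uint8(50))), (341, (np.float64(0.439), np.float64(-0.026), np.float64(0.006)), (np.uint8(152), np.uint8(126), np.uint8(50))), (342, (np.float64(0.437), np.float64(-0.029), np.float64(0.003)), (np.uint8(151), np.uint8(126), np.uint8(49))), (343, (np.float64(0.435), np.float64(-0.027), np.float64(0.005)), (np.uint8(152), np.uint8(125), np.uint8(49))), (344, (np.float64(0.432), np.float64(-0.028), np.float64(0.004)), (np.uint8(153), np.uint8(127), np.uint8(50))), (345, (np.float64(0.43), np.float64(-0.031), np.float64(0.0)), (np.uint8(151), np.uint8(125), np.uint8(49)))]
```

```bash
cat >> h.py <<'E'
def ray(c,u,v,z):
    T=np.linalg.inv(c["view"]); d=T[:3,:3]@np.array([(u-c["cx"])/c["fx"],(v-c["cy"])/c["fy"],1.]); o=T[:3,3]
    return o+d*(z-o[2])/d[2]
E
python3 - <<'E'
from h import *
for n in("top","side"):
    d=np.load(n+"0.npz"); W=d["W"]; f=d["frame"].astype(int); P=W
    roi=(P[...,0]>.43)&(P[...,0]<.64)&(P[...,1]>-.14)&(P[...,1]<.2)&(P[...,2]>.010)&(P[...,2]<.030)
    S=f.sum(-1)
    m=roi&(S<450)&~((f[...,0]>f[...,2]*1.9)&(S>220))
    # rail lines: ray-plane at z=.02 of rail pixels
    rail=(f.min(-1)>70)&roi&(f.max(-1)-f.min(-1)<25)
    v,u=np.nonzero(rail)
    R=np.array([ray(d,a,b,.02) for a,b in zip(u,v)])
    s=(R[:,0]-.536)*np.cos(.1)+(R[:,1]+.055)*np.sin(.1)
    for lo,hi in((-.085,-.05),(.05,.075)):
        q=R[(s>lo)&(s<hi)]
        if len(q)>20:
            L=cv2.fitLine(q[:,:2].astype(np.float32),cv2.DIST_HUBER,0,.001,.001).ravel()
            print(n,"rail",len(q),np.degrees(np.arctan2(L[0],L[1]))%180,L[2:].round(4), 'x at y=-.05', L[2]+L[0]/L[1]*(-.05-L[3]))
    v,u=np.nonzero(m); R=np.array([ray(d,a,b,.02) for a,b in zip(u,v)])
    th=np.radians(5.0)
    for th in (np.radians(4.5),np.radians(5.2)):
      e=R[:,:2]-[.536,-.055]; X=e@[np.cos(th),np.sin(th)]; Y=e@[-np.sin(th),np.cos(th)]
      print(n,"X",np.percentile(X,[.3,99.7]).round(4),"Ymax",np.percentile(Y,99.7).round(4))
f=np.load("top0.npz")["frame"]
cv2.imwrite("pics/t_m.png",cv2.resize(f[225:260,295:370,::-1],None,fx=10,fy=10,interpolation=cv2.INTER_CUBIC))
E
```

```text
top rail 305 173.86899 [ 0.4696 -0.0377] x at y=-.05 0.47090846
top rail 306 173.99075 [ 0.5997 -0.0097] x at y=-.05 0.6039788
top X [-0.0949  0.0919] Ymax 0.168
top X [-0.0946  0.0931] Ymax 0.1677
side rail 284 174.21446 [ 0.4699 -0.0262] x at y=-.05 0.47233325
side rail 301 174.19556 [ 0.6035 -0.0315] x at y=-.05 0.6053441
side X [-0.0966  0.1104] Ymax 0.1749
side X [-0.0963  0.112 ] Ymax 0.1748
```

View pics/t_m.png

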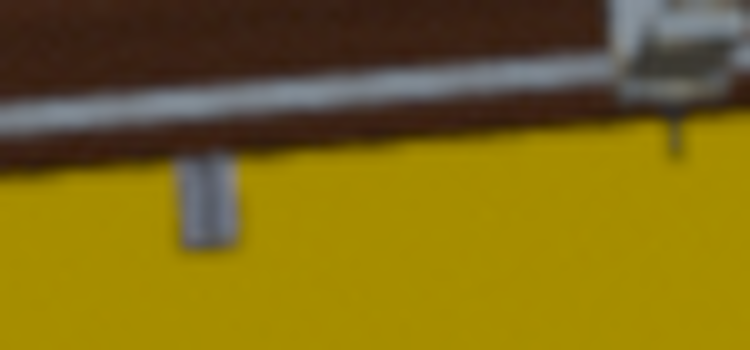

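```bash
cat >> h.py <<'E'
TH=np.radians(5.95); O=np.array([.5385,-.055]); RS=np.array([[np.cos(TH),-np.sin(TH)],[np.sin(TH),np.cos(TH)]])
def w2s(p): return RS.T@(np.asarray(p)[:2]-O)
def s2w(p): return RS@np.asarray(p)+O
E
python3 - <<'E'
from h import *
t=np.load("top0.npz"); s=np.load("side0.npz")
for n,c,m,p in(("top",t,(315.8,244.7),(362.4,240.5)),("side",s,(339.3,251.4),(336.2,206.))):
    M=ray(c,*m,.021);Q=ray(c,*p,.026); print(n,M.round(4),w2s(M).round(4),Q.round(4),w2s(Q).round(4))
for c in([.5193,.0445],[.5222,-.026],[.5697,.0135],[.5055,.3015]): print(w2s(c).round(4))
E
```

```text
top [ 0.4425 -0.047   0.021 ] [-0.0946  0.0179] [ 0.4553 -0.1745  0.026 ] [-0.0951 -0.1102]
side [ 0.444  -0.0387  0.021 ] [-0.0923  0.026 ] [ 0.4574 -0.1754  0.026 ] [-0.0931 -0.1114]
[-0.0088  0.101 ]
[-0.0132  0.0305]
[0.0381 0.0649]
[0.0041 0.358 ]
```

```bash
cat >> h.py <<'E'
from scipy.spatial.transform import Rotation as Ro
def plan(tgt,psi=None,n=None,vmax=4.5):
    """tgt world TCP, psi deg; prints rows"""
    s=robot.read_state(); p=np.array(s["eef_pos"]); R=Ro.from_quat(s["orientation"])
    cur=R
    T=Ro.from_euler("z",psi,degrees=True)*Ro.from_euler("x",np.pi) if psi is not None else R
    d=np.array(tgt)-p; rv=(R.inv()*T).as_rotvec()
    k=max(int(np.ceil(np.linalg.norm(d)*100/vmax)),int(np.ceil(np.linalg.norm(rv)/.14)),1)
    k=n or k
    rows=[]
    for i in range(k):
        t=cur.inv().apply(d/k)*100; rows.append(" ".join(f"{x:.2f}" for x in t)+" "+" ".join(f"{x:.3f}" for x in rv/k))
        cur=cur*Ro.from_rotvec(rv/k)
    print("clock",round(float(s["clock"]),2),"at",p.round(4),"psi",np.degrees(np.arctan2(R.as_matrix()[1,0],R.as_matrix()[0,0])).round(2),"tilt",np.degrees(np.arccos(-R.as_matrix()[2,2])).round(2),"w",round(float(s["width"]),4),"F",np.round(s["force"],1),"j",np.round(s["joints"],2))
    print(k,"rows:"); print(";".join(rows))
E
python3 -c "
from h import *
plan([.45,-.15,.22],60)"
```

```text
clock 0.1 at [ 0.1823 -0.5449  0.2305] psi 18.5 tilt 0.09 w 0.0852 F [0.  0.4 0.6] j [-1.39  0.31  0.05  1.3   0.    1.43]
11 rows:
3.45 -2.63 0.10 -0.000 -0.000 -0.066;3.61 -2.40 0.10 -0.000 -0.000 -0.066;3.76 -2.16 0.10 -0.000 -0.000 -0.066;3.90 -1.90 0.10 -0.000 -0.000 -0.066;4.01 -1.64 0.10 -0.000 -0.000 -0.066;4.11 -1.38 0.10 -0.000 -0.000 -0.066;4.19 -1.10 0.10 -0.000 -0.000 -0.066;4.26 -0.82 0.10 -0.000 -0.000 -0.066;4.30 -0.54 0.10 -0.000 -0.000 -0.066;4.33 -0.26 0.10 -0.000 -0.000 -0.066;4.34 0.03 0.10 -0.000 -0.000 -0.066
```

Call:
{"name": "play_rows", "arguments": {
  "commands": "3.5 -2.6 0.1 0 0 -0.07;3.6 -2.4 0.1 0 0 -0.07;3.8 -2.2 0.1 0 0 -0.07;3.9 -1.9 0.1 0 0 -0.07;4.0 -1.6 0.1 0 0 -0.07;4.1 -1.4 0.1 0 0 -0.07;4.2 -1.1 0.1 0 0 -0.07;4.3 -0.8 0.1 0 0 -0.07;4.3 -0.5 0.1 0 0 -0.07;4.3 -0.3 0.1 0 0 -0.07",
  "hand": 0
}}

```text
clock: 1.1
eef_pos: [0.4203, -0.1698, 0.2159]
orientation: [0.868, 0.496, 0.0, -0.003]
force: [0.7, -0.1, 0.1]
width: 0.0852
```

```bash
python3 -c "
from h import *
plan([.5055,.302,.16],92.7)"
```

```text
clock 1.1 at [ 0.4203 -0.1698  0.2159] psi 59.51 tilt 0.38 w 0.0852 F [ 0.7 -0.1  0.1] j [-0.56  0.09 -0.27  1.21  0.    1.54]
11 rows:
4.09 -1.51 0.53 -0.000 -0.000 -0.053;4.16 -1.29 0.53 -0.000 -0.000 -0.053;4.22 -1.07 0.53 -0.000 -0.000 -0.053;4.27 -0.84 0.52 -0.000 -0.000 -0.053;4.31 -0.62 0.52 -0.000 -0.000 -0.053;4.34 -0.39 0.52 -0.000 -0.000 -0.053;4.35 -0.16 0.52 -0.000 -0.000 -0.053;4.36 0.07 0.52 -0.000 -0.000 -0.053;4.35 0.30 0.51 -0.000 -0.000 -0.053;4.33 0.52 0.51 -0.000 -0.000 -0.053;4.29 0.75 0.51 -0.000 -0.000 -0.053
```

Call:
{"name": "play_rows", "arguments": {
  "commands": "4.1 -1.5 0.5 0 0 -0.055;4.2 -1.3 0.5 0 0 -0.055;4.2 -1.1 0.5 0 0 -0.055;4.3 -0.8 0.5 0 0 -0.055;4.3 -0.6 0.5 0 0 -0.055;4.3 -0.4 0.5 0 0 -0.055;4.4 -0.2 0.5 0 0 -0.055;4.4 0.1 0.5 0 0 -0.055;4.4 0.3 0.5 0 0 -0.055;4.3 0.5 0.5 0 0 -0.055"
}}

```text
clock: 2.1
eef_pos: [0.4889, 0.28, 0.1641]
orientation: [0.692, 0.722, 0.0, -0.003]
force: [0.9, -0.3, -0.2]
width: 0.0854
```

```bash
python3 -c "
from h import *
plan([.5055,.302,.09],92.7)
for n in('top','side'):
    c=cap(n,f'pics/{n}1.png'); np.savez(f'{n}1.npz',W=world(c),**c)
    P=world(c).reshape(-1,3)
    m=(abs(P[:,0]-.505)<.05)&(abs(P[:,1]-.302)<.09)
    for lo,hi in ((.012,.032),(.05,.075)):
        Q=P[m&(P[:,2]>lo)&(P[:,2]<hi)]
        if len(Q)>20: print(n,lo,len(Q),cv2.minAreaRect(Q[:,:2].astype(np.float32)*1000))
"
```

```text
clock 2.1 at [0.4889 0.28   0.1641] psi 92.43 tilt 0.33 w 0.0854 F [ 0.9 -0.3 -0.2] j [ 0.37  0.32 -0.11  1.14  0.01  1.9 ]
2 rows:
1.05 0.89 3.71 -0.002 -0.002 -0.002;1.05 0.89 3.70 -0.002 -0.002 -0.002
top 0.012 138 ((504.2230224609375, 264.87841796875), (61.12105941772461, 55.2342529296875), 65.11445617675781)
top 0.05 140 ((506.04144287109375, 274.9043884277344), (18.669116973876953, 49.14310836791992), 2.956810712814331)
side 0.012 511 ((506.0115051269531, 300.8552551269531), (30.334760665893555, 133.5137481689453), 2.7605068683624268)
side 0.05 511 ((505.90399169921875, 303.3489074707031), (18.20230484008789, 100.69412231445312), 2.4079411029815674)
```

View pics/side1.png

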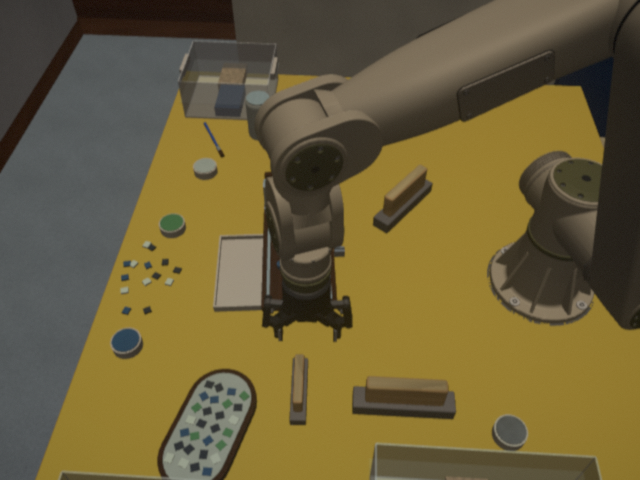

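The side view shows the open gripper beside the target scraper, which is at (299,388) px. Its jaws run across the rib. The size given fits: base 30 x 133 mm, rib 18 x 100 mm.

Call:
{"name": "play_rows", "arguments": {
  "commands": "2.2 1.8 0 0 0 0;0.5 0.2 1.0 0 0 0;0 0 3 0 0 0;0 0 3 0 0 0;0 0 0 0 0 0"
}}

```text
clock: 2.7
eef_pos: [0.5051, 0.311, 0.0887]
orientation: [0.69, 0.724, -0.002, -0.004]
force: [-0.1, -0.7, -0.8]
width: 0.0855
```

```bash
python3 -c "
from h import *
plan([.506,.301,.027],92.7)"
```

```text
clock 2.7 at [0.5051 0.311  0.0887] psi 92.77 tilt 0.51 w 0.0855 F [-0.1 -0.7 -0.8] j [ 0.41  0.43 -0.14  1.01  0.01  1.94]
2 rows:
-0.51 0.05 3.08 -0.004 -0.001 0.001;-0.51 0.04 3.08 -0.004 -0.001 0.001
```

Call:
{"name": "play_rows", "arguments": {
  "commands": "-0.8 0.1 2.5 -0.008 -0.002 0;-0.2 0 2.5 0 0 0;0 0 1.2 0 0 0;0 0 0 0 0 0"
}}

```text
clock: 3.1
eef_pos: [0.5069, 0.2986, 0.0281]
orientation: [0.691, 0.723, 0.0, 0.0]
force: [-0.2, -0.4, 0.5]
width: 0.0852
```

```bash
python3 -c "
from h import *
plan([.506,.301,.027],92.7)"
```

```text
clock 3.1 at [0.5069 0.2986 0.0281] psi 92.59 tilt 0.03 w 0.0852 F [-0.2 -0.4  0.5] j [ 0.4   0.47 -0.24  0.86  0.    1.92]
1 rows:
0.24 -0.08 0.11 0.000 -0.000 -0.002
```

Call:
{"name": "play_rows", "arguments": {
  "commands": "0.2 -0.1 0 0 0 0;0 0 0 0 0 0;0 0 0 0 0 0;0 0 0 0 0 0;0 0 0 0 0 0;0 0 0 0 0 0",
  "hand": 1
}}

```text
clock: 3.7
eef_pos: [0.5088, 0.3021, 0.0337]
orientation: [0.691, 0.723, 0.004, 0.002]
force: [-0.3, -0.5, -1.6]
width: 0.0171
```

```bash
python3 -c "
from h import *
plan([.506,.301,.1],92.7)
print(s2w([-.055,.065]))"
```

```text
clock 3.7 at [0.5088 0.3021 0.0337] psi 92.59 tilt 0.45 w 0.0171 F [-0.3 -0.5 -1.6] j [ 0.4   0.47 -0.23  0.86  0.    1.93]
2 rows:
-0.04 -0.12 -3.32 0.004 -0.001 -0.001;-0.04 -0.13 -3.31 0.004 -0.001 -0.001
[0.47705836 0.0039485 ]
```

Call:
{"name": "play_rows", "arguments": {
  "commands": "0 0 -2.5 0 0 0;0 0 -3.5 0 0 0;0 0 -1.0 0 0 0;0 0 0 0 0 0"
}}

```text
clock: 4.1
eef_pos: [0.5065, 0.3013, 0.1035]
orientation: [0.691, 0.723, 0.001, 0.001]
force: [0.3, -0.2, -2.0]
width: 0.0173
```

```bash
python3 -c "
from h import *
plan([.474,.004,.1],95.95)
c=cap('side','pics/side2.png'); f=c['frame'][300:460,250:400,::-1]
cv2.imwrite('pics/side2c.png',cv2.resize(f,None,fx=4,fy=3.6,interpolation=cv2.INTER_CUBIC))
P=world(c).reshape(-1,3); m=(abs(P[:,0]-.505)<.06)&(abs(P[:,1]-.302)<.12)&(P[:,2]>.02)&(P[:,2]<.13)
Q=P[m];print(np.histogram(Q[:,2],22,(.02,.13)))
"
```

```text
clock 4.1 at [0.5065 0.3013 0.1035] psi 92.6 tilt 0.17 w 0.0173 F [ 0.3 -0.2 -2. ] j [ 0.4   0.4  -0.14  1.02 -0.    1.93]
7 rows:
-4.22 -0.66 0.04 0.000 -0.000 -0.008;-4.22 -0.69 0.04 0.000 -0.000 -0.008;-4.21 -0.73 0.05 0.000 -0.000 -0.008;-4.20 -0.76 0.05 0.000 -0.000 -0.008;-4.20 -0.80 0.05 0.000 -0.000 -0.008;-4.19 -0.83 0.05 0.000 -0.000 -0.008;-4.18 -0.87 0.05 0.000 -0.000 -0.008
(array([  0,   0,   0,   0,   0,   0,   0,   0,   0,   0,   5,  17,  23,
        34, 216, 103,  18,  16,  33,  38,  37,  40]), array([0.02 , 0.025, 0.03 , 0.035, 0.04 , 0.045, 0.05 , 0.055, 0.06 ,
       0.065, 0.07 , 0.075, 0.08 , 0.085, 0.09 , 0.095, 0.1  , 0.105,
       0.11 , 0.115, 0.12 , 0.125, 0.13 ]))
```

View pics/side2c.png

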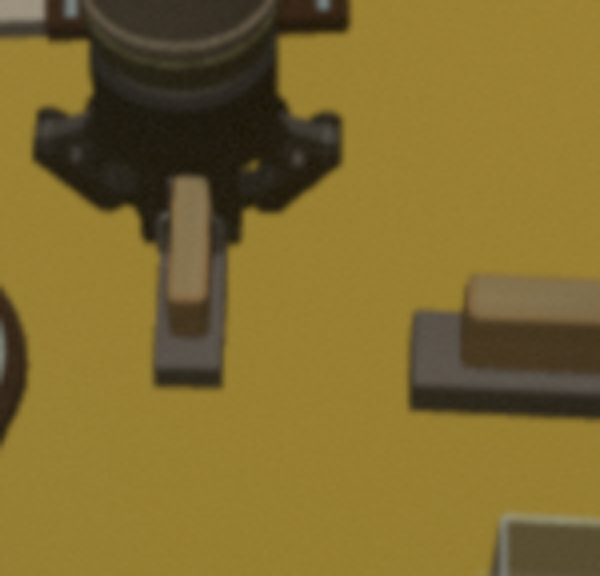

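The crop shows the scraper level and gripped at the middle of its rib at (190,240). Its base top lies about 12 mm below the TCP, so its underside is about 33.5 mm below.

Call:
{"name": "play_rows", "arguments": {
  "commands": "-4.2 -0.7 0 0 0 -0.008;-4.2 -0.7 0 0 0 -0.008;-4.2 -0.7 0 0 0 -0.008;-4.2 -0.8 0 0 0 -0.008;-4.2 -0.8 0 0 0 -0.008;-4.2 -0.8 0 0 0 -0.008;-4.2 -0.9 0 0 0 -0.008;0 0 0 0 0 0"
}}

```text
clock: 4.95
eef_pos: [0.467, -0.0046, 0.0899]
orientation: [0.668, 0.745, -0.003, -0.004]
force: [0.1, -0.5, -1.4]
width: 0.017
```

```bash
python3 -c "
from h import *
plan([.474,.004,.06],95.95)
c=cap('side','pics/side3.png'); f=c['frame'][150:330,200:380,::-1]
cv2.imwrite('pics/side3c.png',cv2.resize(f,None,fx=3.3,fy=3.3,interpolation=cv2.INTER_CUBIC))
"
```

```text
clock 4.95 at [ 0.467  -0.0046  0.0899] psi 96.24 tilt 0.58 w 0.017 F [ 0.1 -0.5 -1.4] j [-0.18  0.21 -0.46  0.91 -0.    1.28]
1 rows:
0.77 0.81 2.99 -0.010 -0.002 0.005
```

View pics/side3c.png

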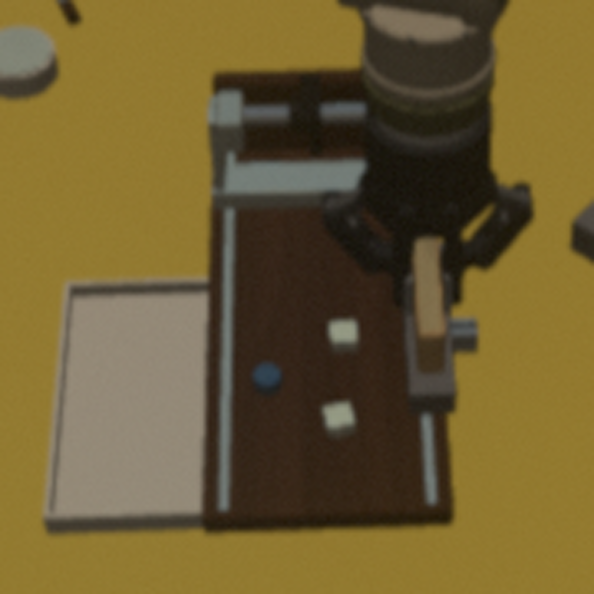

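The crop shows the chips at (343,333), (267,377) and (340,417) px, with the scraper over the near rail beside them and clear of them.

Call:
{"name": "play_rows", "arguments": {
  "commands": "0.8 0.6 1.0 -0.008 0 0.004;0 0 1.0 0 0 0;0 0 0.5 0 0 0;0 0 0 0 0 0"
}}

```text
clock: 5.4
eef_pos: [0.4695, 0.0085, 0.0604]
orientation: [0.668, 0.744, -0.001, -0.005]
force: [-0.4, -0.7, -1.6]
width: 0.0166
```

```bash
python3 -c "
from h import *
plan([.474,.004,.0555],95.95)
"
```

```text
clock 5.4 at [0.4695 0.0085 0.0604] psi 96.16 tilt 0.53 w 0.0166 F [-0.4 -0.7 -1.6] j [-0.16  0.25 -0.49  0.84  0.    1.31]
1 rows:
-0.49 0.40 0.49 -0.007 -0.006 0.004
```

Call:
{"name": "play_rows", "arguments": {
  "commands": "-0.5 0.3 0.2 -0.007 -0.006 0.004;0 0 0.2 0 0 0;0 0 0 0 0 0"
}}

```text
clock: 5.7
eef_pos: [0.4732, 0.0045, 0.0559]
orientation: [0.669, 0.743, -0.0, 0.0]
force: [-0.2, -0.4, -0.9]
width: 0.017
```

```bash
python3 -c "
from h import *
plan([.474,.004,.0555],95.95)
c=cap('side','pics/side4.png'); f=c['frame'][200:320,250:370,::-1]
cv2.imwrite('pics/side4c.png',cv2.resize(f,None,fx=5,fy=5,interpolation=cv2.INTER_CUBIC))
"
```

```text
clock 5.7 at [0.4732 0.0045 0.0559] psi 96.06 tilt 0.05 w 0.017 F [-0.2 -0.4 -0.9] j [-0.16  0.25 -0.5   0.82 -0.    1.31]
1 rows:
-0.06 0.08 0.04 -0.001 0.001 0.002
```

View pics/side4c.png

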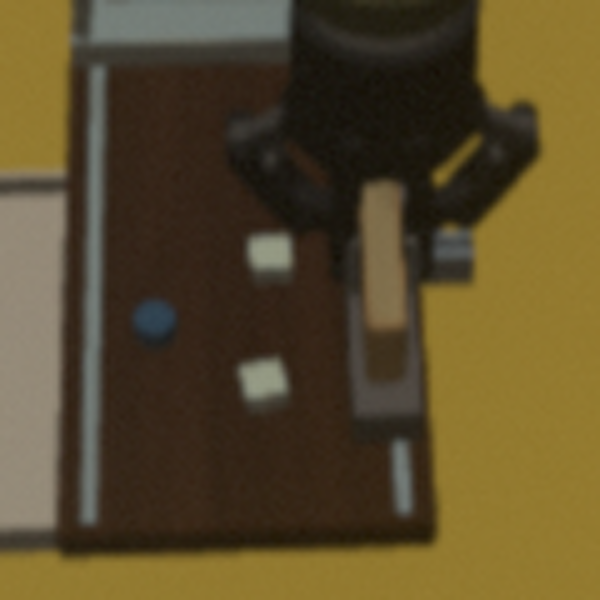

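Call:
{"name": "play_rows", "arguments": {
  "commands": "0 1 0 0 0 0;0 1 0 0 0 0;0 1 0 0 0 0;0 1 0 0 0 0;0 0 0 0 0 0"
}}

```text
clock: 6.25
eef_pos: [0.5188, 0.0087, 0.0573]
orientation: [0.669, 0.743, 0.001, 0.002]
force: [-1.0, 0.1, -1.7]
width: 0.0168
```

```bash
python3 -c "
from h import *
plan([*s2w([.08,.065]),.0555],95.95)
c=cap('side','pics/side5.png'); f=c['frame'][200:320,230:350,::-1]
cv2.imwrite('pics/side5c.png',cv2.resize(f,None,fx=5,fy=5,interpolation=cv2.INTER_CUBIC))
"
```

```text
clock 6.25 at [0.5188 0.0087 0.0573] psi 96.03 tilt 0.23 w 0.0168 F [-1.   0.1 -1.7] j [-0.14  0.32 -0.39  0.85 -0.    1.33]
3 rows:
-0.02 3.10 0.07 0.001 0.001 0.000;-0.02 3.10 0.07 0.001 0.001 0.000;-0.02 3.10 0.06 0.001 0.001 0.000
```

View pics/side5c.png

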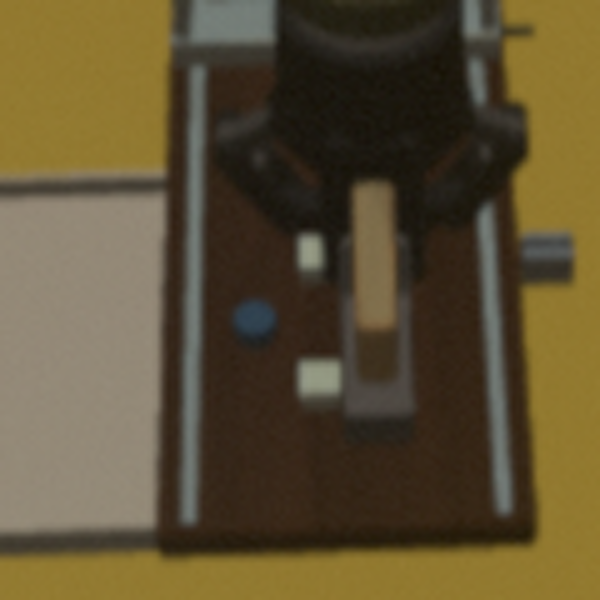

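The two white chips at (310,252) and (320,378) now lie against the scraper's face. I'll continue in short rows.

Call:
{"name": "play_rows", "arguments": {
  "commands": "0 1 0.1 0 0 0;0 1.2 0.1 0 0 0;0 1.2 0 0 0 0;0 1.2 0 0 0 0;0 1.2 0 0 0 0;0 1.2 0 0 0 0;0 0 0 0 0 0"
}}

```text
clock: 7.0
eef_pos: [0.5927, 0.0169, 0.0537]
orientation: [0.669, 0.743, 0.0, 0.001]
force: [-0.7, 0.1, -1.3]
width: 0.0171
```

```bash
python3 -c "
from h import *
plan([*s2w([.08,.065]),.0555],95.95)
c=cap('side','pics/side6.png'); f=c['frame'][200:320,210:330,::-1]
cv2.imwrite('pics/side6c.png',cv2.resize(f,None,fx=5,fy=5,interpolation=cv2.INTER_CUBIC))
"
```

```text
clock 7.0 at [0.5927 0.0169 0.0537] psi 96.02 tilt 0.09 w 0.0171 F [-0.7  0.1 -1.3] j [-0.11  0.46 -0.2   0.92 -0.    1.36]
1 rows:
-0.09 1.86 -0.18 0.001 0.001 0.001
```

View pics/side6c.png

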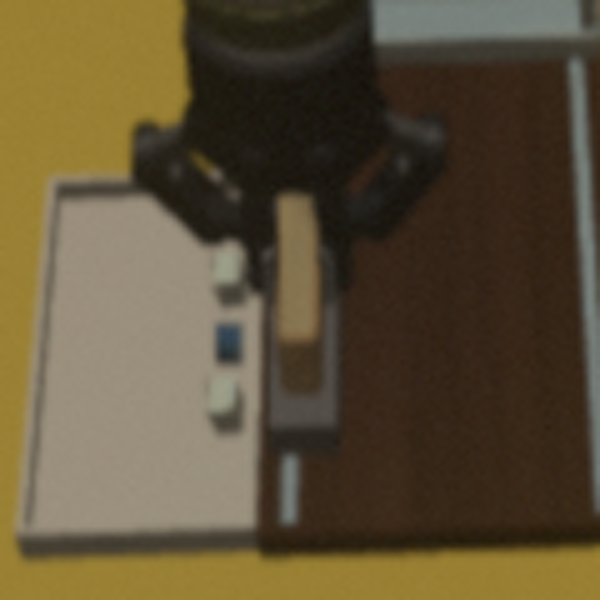

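The three chips at (229,272), (228,343) and (224,400) px have dropped over the edge, and some are on their sides. A short further push clears the edge.

Call:
{"name": "play_rows", "arguments": {
  "commands": "0 1 -0.1 0 0 0;0 1 -0.1 0 0 0;0 0.3 0 0 0 0;0 0 0 0 0 0"
}}

```text
clock: 7.45
eef_pos: [0.6133, 0.0196, 0.0546]
orientation: [0.669, 0.743, -0.002, -0.001]
force: [-0.4, 0.1, -1.3]
width: 0.0171
```

```bash
python3 -c "
from h import *
plan([*s2w([.0,.065]),.11],95.95)
c=cap('side','pics/side7.png'); f=c['frame'][200:320,210:330,::-1]
cv2.imwrite('pics/side7c.png',cv2.resize(f,None,fx=5,fy=5,interpolation=cv2.INTER_CUBIC))
"
```

```text
clock 7.45 at [0.6133 0.0196 0.0546] psi 96.02 tilt 0.22 w 0.0171 F [-0.4  0.1 -1.3] j [-0.1   0.49 -0.13  0.95 -0.    1.37]
3 rows:
-0.05 -2.74 -1.84 -0.001 0.000 0.000;-0.05 -2.74 -1.84 -0.001 0.000 0.000;-0.05 -2.74 -1.84 -0.001 0.000 0.000
```

View pics/side7c.png

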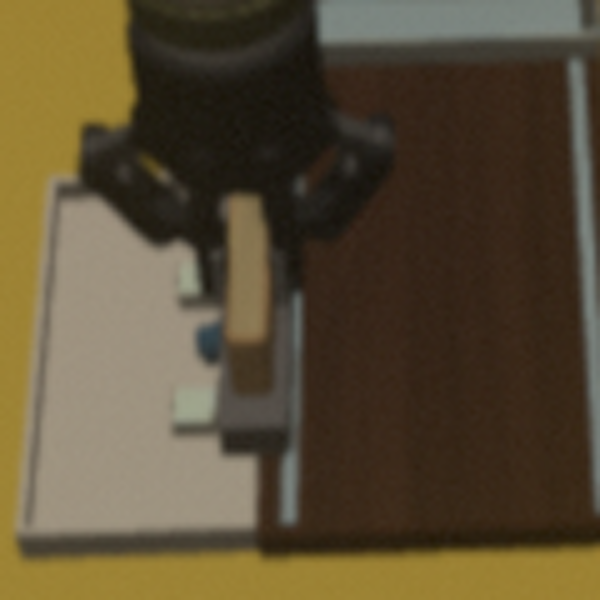

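All three chips lie in the trough at about (190,280), (208,342) and (195,408) px. Next I lift the scraper and carry it back to its old place.

Call:
{"name": "play_rows", "arguments": {
  "commands": "0 -0.3 -2 0 0 0;0 -1 -3 0 0 0;0 0 -0.5 0 0 0"
}}

```text
clock: 7.8
eef_pos: [0.597, 0.0184, 0.1087]
orientation: [0.669, 0.743, -0.003, -0.004]
force: [0.2, 0.4, -2.0]
width: 0.0172
```

```bash
python3 -c "
from h import *
plan([.506,.301,.11],92.7)
"
```

```text
clock 7.8 at [0.597  0.0184 0.1087] psi 96.01 tilt 0.59 w 0.0172 F [ 0.2  0.4 -2. ] j [-0.1   0.43 -0.1   1.06 -0.    1.36]
7 rows:
4.15 -0.87 -0.00 -0.001 -0.000 0.008;4.14 -0.90 -0.01 -0.001 -0.000 0.008;4.14 -0.94 -0.01 -0.001 -0.000 0.008;4.13 -0.97 -0.01 -0.001 -0.000 0.008;4.12 -1.01 -0.01 -0.001 -0.000 0.008;4.11 -1.04 -0.01 -0.001 -0.000 0.008;4.10 -1.07 -0.02 -0.001 -0.000 0.008
```

Call:
{"name": "play_rows", "arguments": {
  "commands": "4.1 -0.9 -0.1 0 0 0.008;4.1 -0.9 -0.1 0 0 0.008;4.1 -0.9 0 0 0 0.008;4.1 -1.0 0 0 0 0.008;4.1 -1.0 0 0 0 0.008;4.1 -1.0 0 0 0 0.008;3.5 -1.1 0 0 0 0.008;0 0 0 0 0 0"
}}

```text
clock: 8.6
eef_pos: [0.5048, 0.3003, 0.1089]
orientation: [0.693, 0.721, -0.003, -0.002]
force: [-0.8, -0.6, -1.4]
width: 0.0171
```

```bash
python3 -c "
from h import *
plan([.506,.301,.0345],92.7)
"
```

```text
clock 8.6 at [0.5048 0.3003 0.1089] psi 92.26 tilt 0.41 w 0.0171 F [-0.8 -0.6 -1.4] j [ 0.4   0.4  -0.13  1.04  0.    1.93]
2 rows:
0.03 0.09 3.72 -0.004 0.000 -0.004;0.03 0.07 3.72 -0.004 0.000 -0.004
```

Call:
{"name": "play_rows", "arguments": {
  "commands": "0 0.1 3 -0.006 0 -0.004;0 0 3 0 0 0;0 0 0.8 0 0 0;0 0 0 0 0 0"
}}

```text
clock: 9.0
eef_pos: [0.5051, 0.301, 0.0385]
orientation: [0.69, 0.724, -0.0, 0.0]
force: [-0.3, -0.1, -1.0]
width: 0.0168
```

```bash
python3 -c "
from h import *
plan([.506,.301,.0335],92.7)
"
```

```text
clock 9.0 at [0.5051 0.301  0.0385] psi 92.7 tilt 0.05 w 0.0168 F [-0.3 -0.1 -1. ] j [ 0.4   0.46 -0.23  0.88 -0.    1.93]
1 rows:
-0.01 0.09 0.50 0.000 0.001 0.000
```

Call:
{"name": "play_rows", "arguments": {
  "commands": "0 0 0.3 0 0 0;0 0 0.2 0 0 0;0 0 0.1 0 0 0"
}}

```text
clock: 9.3
eef_pos: [0.507, 0.3004, 0.0345]
orientation: [0.691, 0.723, 0.001, 0.001]
force: [-0.4, -0.2, -1.4]
width: 0.017
```

```bash
python3 -c "
from h import *
plan([.506,.301,.0335],92.7)
"
```

```text
clock 9.3 at [0.507  0.3004 0.0345] psi 92.6 tilt 0.17 w 0.017 F [-0.4 -0.2 -1.4] j [ 0.4   0.47 -0.23  0.87 -0.    1.92]
1 rows:
0.06 -0.09 0.10 0.003 -0.000 -0.002
```

Call:
{"name": "play_rows", "arguments": {
  "commands": "0 0 0.2 0 0 0;0 0 0.1 0 0 0;0 0 0.1 0 0 0"
}}

```text
clock: 9.6
eef_pos: [0.5082, 0.3006, 0.033]
orientation: [0.691, 0.723, 0.003, 0.002]
force: [-3.0, -1.6, 8.7]
width: 0.0172
```

Call:
{"name": "play_rows", "arguments": {
  "commands": "0 0 0 0 0 0;0 0 0 0 0 0;0 0 0 0 0 0;0 0 0 0 0 0;0 0 0 0 0 0",
  "hand": 0
}}

```text
clock: 10.1
eef_pos: [0.5097, 0.3013, 0.0342]
orientation: [0.691, 0.723, 0.004, 0.002]
force: [-0.3, -0.3, 0.3]
width: 0.0855
```

Call:
{"name": "play_rows", "arguments": {
  "commands": "0 0 -2 0 0 0;0 0 -3 0 0 0;0 0 -3.5 0 0 0;0 0 -3 0 0 0;0 0 -2 0 0 0"
}}

```text
clock: 10.6
eef_pos: [0.5053, 0.2995, 0.1685]
orientation: [0.691, 0.723, -0.001, 0.0]
force: [0.8, 0.7, 0.2]
width: 0.0852
```

```bash
python3 -c "
from h import *
b=s2w([-.036,-.110]); print('bar',b)
plan([*b,.18],185.95)
for n in('side','top'):
    c=cap(n,f'pics/{n}8.png'); np.savez(f'{n}8.npz',W=world(c),**c)
"
```

```text
bar [ 0.5140966  -0.16813918]
clock 10.6 at [0.5053 0.2995 0.1685] psi 92.58 tilt 0.09 w 0.0852 F [0.8 0.7 0.2] j [ 0.4   0.36 -0.04  1.17 -0.    1.92]
12 rows:
-3.90 -0.10 -0.09 -0.000 0.000 -0.136;-3.85 -0.63 -0.09 -0.000 0.000 -0.136;-3.73 -1.14 -0.09 -0.000 0.000 -0.136;-3.54 -1.64 -0.09 -0.000 0.000 -0.136;-3.28 -2.10 -0.09 -0.000 0.000 -0.136;-2.97 -2.53 -0.09 -0.000 0.000 -0.136;-2.60 -2.91 -0.09 -0.000 0.000 -0.136;-2.18 -3.23 -0.09 -0.000 0.000 -0.136;-1.72 -3.50 -0.09 -0.000 0.000 -0.136;-1.24 -3.70 -0.09 -0.000 0.000 -0.136;-0.72 -3.83 -0.09 -0.000 0.000 -0.136;-0.20 -3.89 -0.10 -0.000 0.000 -0.136
```

View pics/side8.png

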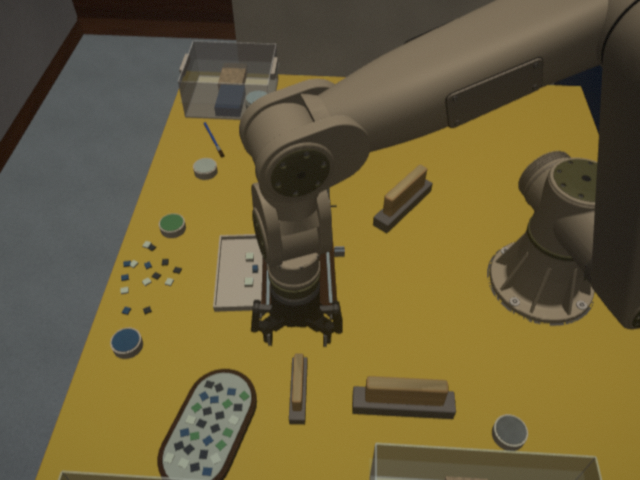

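The scraper stands upright at (298,388) px and the chips are in the trough at (250,257), (255,268) and (249,282). Next is the crossbar.

Call:
{"name": "play_rows", "arguments": {
  "commands": "-3.9 -0.1 -0.2 0 0 -0.137;-3.9 -0.6 -0.2 0 0 -0.137;-3.7 -1.1 -0.2 0 0 -0.137;-3.5 -1.6 -0.2 0 0 -0.137;-3.3 -2.1 -0.2 0 0 -0.137;-3.0 -2.5 -0.2 0 0 -0.137;-2.6 -2.9 -0.2 0 0 -0.137;-2.2 -3.2 -0.1 0 0 -0.137;-1.7 -3.5 -0.1 0 0 -0.137;-1.2 -3.7 -0.1 0 0 -0.137",
  "hand": 0.55
}}

```text
clock: 11.7
eef_pos: [0.5235, -0.0961, 0.1763]
orientation: [0.046, 0.999, 0.001, -0.003]
force: [0.1, -0.2, -0.8]
width: 0.0384
```

```bash
python3 -c "
from h import *
b=s2w([-.036,-.110])
plan([*b,.16],185.95)
"
```

```text
clock 11.7 at [ 0.5235 -0.0961  0.1763] psi 174.68 tilt 0.37 w 0.0384 F [ 0.1 -0.2 -0.8] j [-0.33  0.26 -0.16  1.15  0.   -0.24]
2 rows:
0.13 -3.63 0.81 0.001 -0.003 -0.098;0.49 -3.60 0.81 0.001 -0.003 -0.098
```

Call:
{"name": "play_rows", "arguments": {
  "commands": "0.1 -3.6 0 0 0 -0.1;0.5 -3 0.5 0 0 -0.1;0 0 0 0 0 0"
}}

```text
clock: 12.0
eef_pos: [0.5132, -0.1689, 0.1672]
orientation: [-0.056, 0.998, 0.002, -0.004]
force: [-0.8, -0.4, -0.1]
width: 0.0384
```

```bash
python3 -c "
from h import *
b=s2w([-.036,-.110])
plan([*b,.12],185.95)
for n in('side','top'):
    c=cap(n); np.savez(f'{n}9.npz',W=world(c),**c)
    f=c['frame'][150:270,230:380,::-1] if n=='side' else c['frame'][140:260,260:410,::-1]
    cv2.imwrite(f'pics/{n}9c.png',cv2.resize(f,None,fx=5,fy=5,interpolation=cv2.INTER_CUBIC))
"
```

```text
clock 12.0 at [ 0.5132 -0.1689  0.1672] psi -173.56 tilt 0.53 w 0.0384 F [-0.8 -0.4 -0.1] j [-0.47  0.28 -0.16  1.14 -0.   -0.58]
2 rows:
-0.07 0.03 2.36 0.002 -0.004 0.004;-0.06 0.03 2.36 0.002 -0.004 0.004
```

View pics/side9c.png

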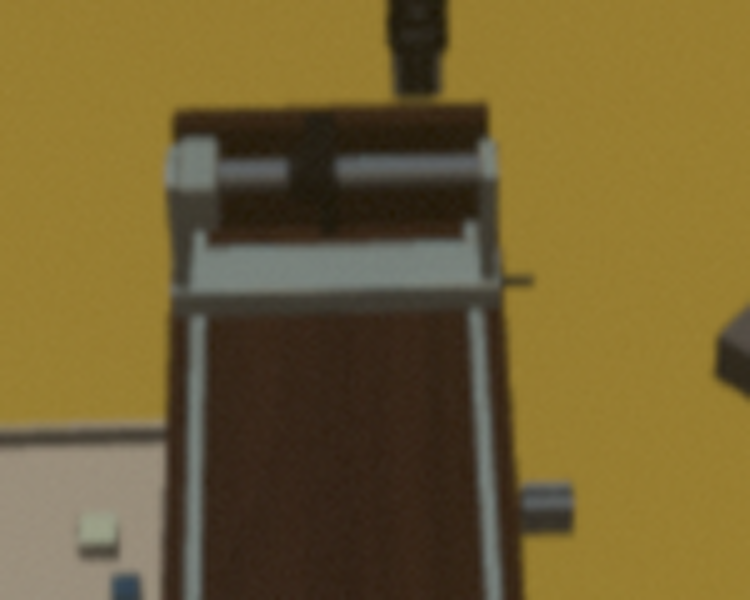

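View pics/top9c.png

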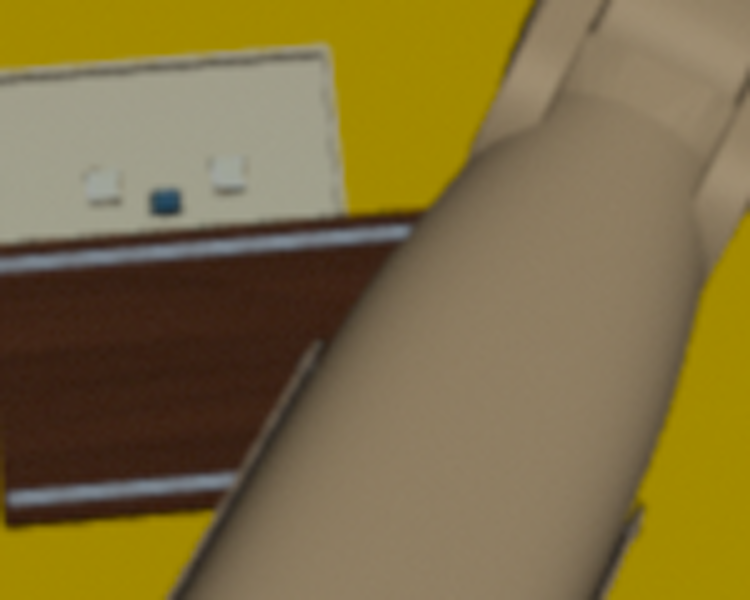

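```bash
python3 -c "
from h import *
d=np.load('side9.npz')
for u,v in((310,183.8),(301,184)): p=ray(d,u,v,.103); print(p.round(4),w2s(p).round(4))
p=ray(d,230+337/5,150+168/5,.1); print('lever face',w2s(p).round(4))
"
```

```text
[ 0.5188 -0.1673  0.103 ] [-0.0312 -0.1097]
[ 0.5393 -0.1653  0.103 ] [-0.0106 -0.1098]
lever face [-0.0024 -0.1145]
```

Call:
{"name": "play_rows", "arguments": {
  "commands": "0 0 2 0 0 0.01;0 0 2 0 0 0;0 0 1 0 0 0;0 0 0 0 0 0"
}}

```text
clock: 12.5
eef_pos: [0.5134, -0.1611, 0.116]
orientation: [-0.051, 0.999, 0.003, -0.004]
force: [-0.1, 0.3, 0.7]
width: 0.0382
```

```bash
python3 -c "
from h import *
b=s2w([-.036,-.110])
plan([*b,.082],185.95)
"
```

```text
clock 12.5 at [ 0.5134 -0.1611  0.116 ] psi -174.1 tilt 0.59 w 0.0382 F [-0.1  0.3  0.7] j [-0.45  0.31 -0.25  1.02  0.   -0.56]
1 rows:
-0.03 -0.73 3.40 0.007 -0.008 -0.001
```

Call:
{"name": "play_rows", "arguments": {
  "commands": "0 -0.7 0.5 0.007 -0.008 0;0 0 1.3 0 0 0;0 0 0 0 0 0"
}}

```text
clock: 12.8
eef_pos: [0.5152, -0.1673, 0.098]
orientation: [-0.052, 0.999, -0.001, 0.001]
force: [-0.5, -0.5, 0.5]
width: 0.0385
```

```bash
python3 -c "
from h import *
b=s2w([-.036,-.110])
plan([*b,.082],185.95)
"
```

```text
clock 12.8 at [ 0.5152 -0.1673  0.098 ] psi -173.98 tilt 0.17 w 0.0385 F [-0.5 -0.5  0.5] j [-0.46  0.32 -0.28  0.97 -0.   -0.57]
1 rows:
0.12 -0.07 1.60 -0.002 0.002 0.001
```

Call:
{"name": "play_rows", "arguments": {
  "commands": "0.1 -0.1 1 0 0 0;0 0 0.6 0 0 0;0 0 0 0 0 0"
}}

```text
clock: 13.1
eef_pos: [0.5147, -0.1689, 0.0813]
orientation: [-0.052, 0.999, -0.001, 0.002]
force: [-0.6, 0.8, -0.2]
width: 0.0388
```

```bash
python3 -c "
from h import *
b=s2w([-.036,-.110])
plan([*b,.082],185.95)
c=cap('side'); f=c['frame'][150:270,230:380,::-1]
cv2.imwrite('pics/side10c.png',cv2.resize(f,None,fx=5,fy=5,interpolation=cv2.INTER_CUBIC))
"
```

```text
clock 13.1 at [ 0.5147 -0.1689  0.0813] psi -174.01 tilt 0.25 w 0.0388 F [-0.6  0.8 -0.2] j [-0.47  0.34 -0.3   0.93 -0.   -0.57]
1 rows:
0.05 0.08 -0.07 -0.003 0.004 0.001
```

View pics/side10c.png

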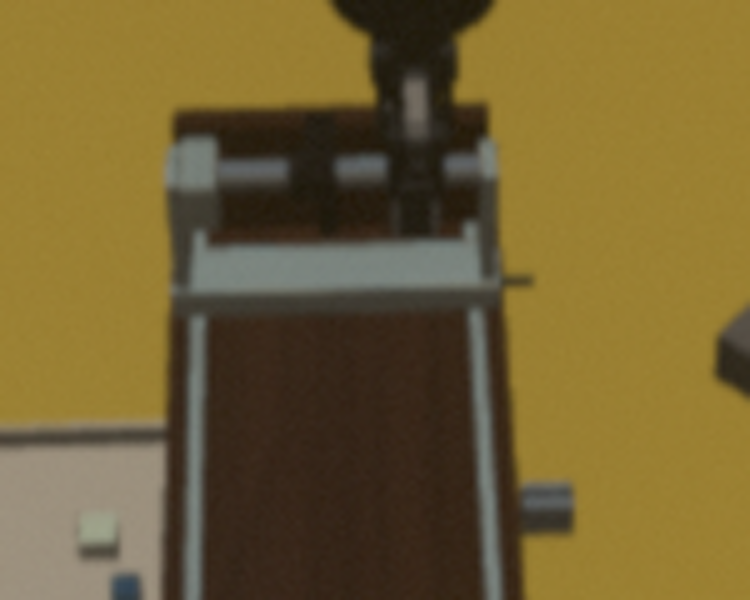

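The side crop shows the fingers straddling the bar at (415,165) px, mid-way between the near upright and the lever.

Call:
{"name": "play_rows", "arguments": {
  "commands": "0 0 0 0 0 0;0 0 0 0 0 0;0 0 0 0 0 0;0 0 0 0 0 0",
  "hand": 1
}}

```text
clock: 13.55
eef_pos: [0.5149, -0.1692, 0.0819]
orientation: [-0.052, 0.999, -0.001, 0.002]
force: [1.3, 0.1, -1.2]
width: 0.0121
```

```bash
python3 -c "
from h import *
plan([*s2w([-.036,.0]),.082],185.95)
"
```

```text
clock 13.55 at [ 0.5149 -0.1692  0.0819] psi -174.02 tilt 0.27 w 0.0121 F [ 1.3  0.1 -1.2] j [-0.47  0.34 -0.3   0.93 -0.   -0.57]
3 rows:
0.02 3.70 -0.01 -0.001 0.001 0.000;0.02 3.70 -0.01 -0.001 0.001 0.000;0.02 3.70 -0.01 -0.001 0.001 0.000
```

Call:
{"name": "play_rows", "arguments": {
  "commands": "0 1 0 0 0 0;0 1.5 0 0 0 0;0 1.5 0 0 0 0;0 1.5 0 0 0 0;0 1.5 0 0 0 0;0 1.5 0 0 0 0;0 1 0 0 0 0;0 0 0 0 0 0"
}}

```text
clock: 14.35
eef_pos: [0.5044, -0.0689, 0.0819]
orientation: [-0.052, 0.999, -0.005, 0.002]
force: [0.8, -2.7, -2.1]
width: 0.012
```

```bash
python3 -c "
from h import *
plan([*s2w([-.036,.018]),.082],185.95)
c=cap('side'); f=c['frame'][180:300,230:380,::-1]
cv2.imwrite('pics/side11c.png',cv2.resize(f,None,fx=5,fy=5,interpolation=cv2.INTER_CUBIC))
c=cap('top','pics/top11.png'); f=c['frame'][180:300,260:410,::-1]
cv2.imwrite('pics/top11c.png',cv2.resize(f,None,fx=5,fy=5,interpolation=cv2.INTER_CUBIC))
"
```

```text
clock 14.35 at [ 0.5044 -0.0689  0.0819] psi -174.05 tilt 0.58 w 0.012 F [ 0.8 -2.7 -2.1] j [-0.29  0.28 -0.38  0.9  -0.01 -0.39]
1 rows:
0.07 2.83 -0.04 -0.009 0.004 0.000
```

View pics/side11c.png

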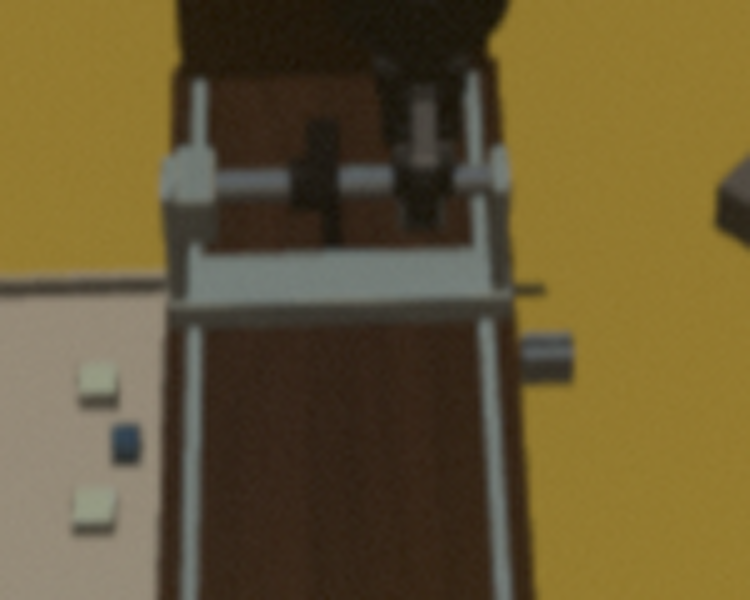

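View pics/top11c.png

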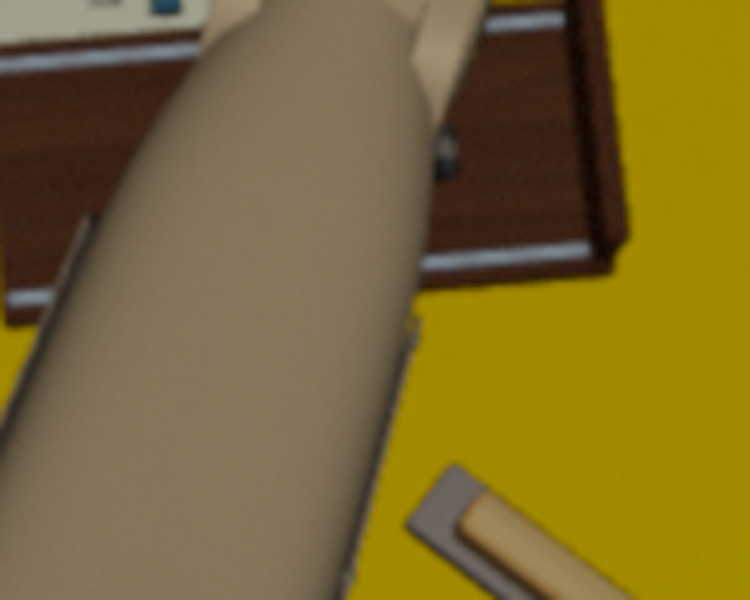

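The side crop shows the pointer tip at (544,289) px, not yet level with the clip at (547,334-382). The top view is blocked by the arm. I'll measure the clip's top edges finely in the side view.

Run:
```python
from h import *
d=np.load("side0.npz"); f=d["frame"].astype(int).sum(-1)
for v in range(243,260): print(v,f[v,332:347])
for y in(.010,.018,.026):
    print(y,[tuple(np.round(proj(d,[*s2w([-.0935,y]),z]),1)) for z in(.021,0)])
t=np.load("top0.npz"); f=t["frame"].astype(int).sum(-1)
for v in range(239,252): print(v,f[v,310:322])
for y in(.010,.018,.026): print(y,[tuple(np.round(proj(t,[*s2w([x,y]),.021]),1)) for x in(-.082,-.094,-.106)])
cv2.imwrite("pics/m0.png",cv2.resize(d["frame"][235:270,325:360,::-1],None,fx=16,fy=16,interpolation=cv2.INTER_CUBIC))
```

```text
243 [160 245 308 327 327 324 325 325 326 325 328 328 331 327 325]
244 [156 240 303 326 324 327 326 326 326 326 327 321 328 326 324]
245 [149 230 307 326 326 332 330 330 332 331 330 319 321 325 324]
246 [145 222 299 320 321 315 323 326 325 327 314 313 318 325 322]
247 [141 204 259 271 276 275 276 274 282 279 271 264 284 315 329]
248 [137 171 202 221 227 220 223 226 230 231 221 225 258 313 325]
249 [124 163 199 239 243 245 240 251 248 255 252 255 279 312 326]
250 [127 161 209 263 273 273 272 273 276 277 270 282 293 323 328]
251 [118 143 187 233 246 238 236 237 235 232 237 235 269 313 329]
252 [113 122 152 172 178 176 167 169 174 170 168 171 225 301 323]
253 [113 127 141 148 148 152 144 146 146 148 153 155 207 298 326]
254 [114 131 149 151 147 142 144 148 145 148 151 153 216 304 324]
255 [117 122 144 154 153 154 162 157 159 160 159 171 228 306 320]
256 [117 125 161 192 193 202 205 209 215 210 215 222 259 307 328]
257 [119 140 208 255 270 275 283 282 274 274 280 277 297 321 327]
258 [114 149 227 297 317 318 322 317 317 315 321 314 327 325 326]
259 [115 141 221 299 320 326 326 329 325 326
[... 663 characters left out ...]
 [307 303 292 323 344 294 295 350 337 282 303 308]
247 [305 303 269 319 339 290 292 346 340 290 304 307]
248 [305 301 265 306 337 294 277 316 315 276 303 308]
249 [306 303 269 277 275 252 245 268 279 281 305 307]
250 [305 305 290 266 268 255 256 268 281 298 306 306]
251 [307 306 305 301 302 302 301 302 305 305 305 306]
0.01 [(np.float64(318.2), np.float64(239.9)), (np.float64(318.7), np.float64(244.2)), (np.float64(319.1), np.float64(248.5))]
0.018 [(np.float64(315.3), np.float64(240.2)), (np.float64(315.7), np.float64(244.5)), (np.float64(316.2), np.float64(248.8))]
0.026 [(np.float64(312.4), np.float64(240.4)), (np.float64(312.8), np.float64(244.7)), (np.float64(313.2), np.float64(249.1))]
```

View pics/m0.png

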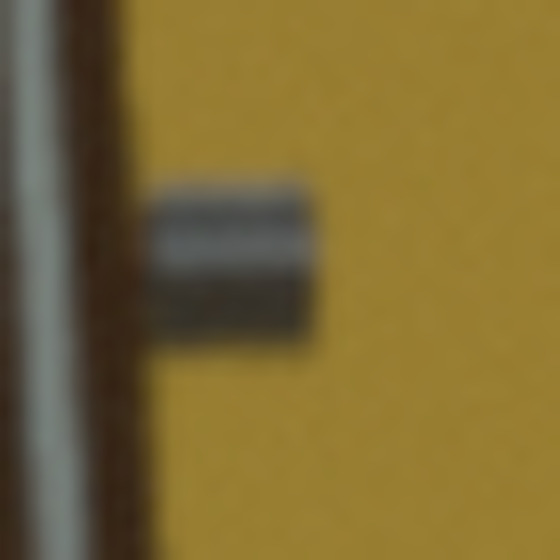

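```bash
cat >> h.py <<'E'
from scipy.optimize import brentq
def ptr(c,lo,hi,u0=None):
    """subpixel row of the dark pointer in side image, columns near its tip; returns stand y"""
    f=c["frame"].astype(float).sum(-1); out=[]
    for x in(-.084,-.087,-.090):
        yy=np.linspace(lo,hi,5); 
        u=np.mean([proj(c,[*s2w([x,y]),.026])[0] for y in yy])
        v0=int(proj(c,[*s2w([x,(lo+hi)/2]),.026])[1]); u=int(round(u))
        col=f[v0-7:v0+8,u]; w=np.clip(np.percentile(col,75)-30-col,0,None)
        if w.sum()<=0: continue
        v=(w*np.arange(v0-7,v0+8)).sum()/w.sum()
        y=brentq(lambda y:proj(c,[*s2w([x,y]),.026])[1]-v,lo-.05,hi+.05)
        out.append((x,round(v,2),round(y,4)))
    return out
E
python3 - <<'E'
from h import *
d=np.load("side0.npz"); print(ptr(d,-.12,-.10)); 
print(ptr(np.load("side9.npz"),-.12,-.10))
f=d["frame"].astype(int).sum(-1); print(f[200:212,328:340])
c=cap("side"); print(ptr(c,-.02,0)); s=robot.read_state(); print(w2s(s["eef_pos"]))
t=np.load("top0.npz"); f=t["frame"].astype(int).sum(-1); print(f[234:244,356:370])
print([np.round(proj(t,[*s2w([x,-.11]),.026]),2) for x in(-.085,-.09,-.095)])
E
```

```text
[(-0.084, np.float64(205.84), -0.1122), (-0.087, np.float64(205.82), -0.1122), (-0.09, np.float64(205.8), -0.1121)]
[(-0.084, np.float64(205.84), -0.1122), (-0.087, np.float64(205.81), -0.1122), (-0.09, np.float64(205.78), -0.1122)]
[[193 241 282 312 324 325 330 327 325 329 328 329]
 [200 257 277 314 328 322 329 332 331 325 327 325]
 [198 243 260 312 330 330 324 325 328 328 326 324]
 [195 236 246 301 318 320 319 315 322 325 324 329]
 [203 240 231 275 291 287 291 293 302 319 324 323]
 [241 259 218 214 225 224 230 233 262 309 325 328]
 [278 273 190 175 189 194 193 201 250 303 327 324]
 [255 240 205 237 253 261 259 264 287 312 322 324]
 [196 196 220 282 313 312 316 313 316 324 325 331]
 [181 177 214 297 322 329 322 324 324 327 325 324]
 [168 169 202 298 323 326 326 323 329 328 325 326]
 [146 143 198 297 322 325 325 327 327 323 327 326]]
[(-0.084, np.float64(237.24), -0.0123), (-0.087, np.float64(237.21), -0.0123), (-0.09, np.float64(237.18), -0.0123)]
[-0.03531316 -0.01200506]
[[170 237 257 249 272 281 290 277 245 223 203 167 114  98]
 [128 157 149 144 157 167 172 158 136 129 126 112 105  99]
 [100 113 117 116 125 129 128 133 145 159 161 183 200 207]
 [187 205 226 245 242 205 192 222 253 262 265 272 278 282]
 [273 282 291 301 295 257 237 252 298 303 303 303 304 303]
 [305 305 308 305 303 266 240 258 302 307 307 307 307 307]
 [307 307 307 307 303 274 232 261 302 307 307 306 307 306]
 [307 307 308 305 306 295 281 289 304 309 307 308 308 307]
 [307 305 307 306 307 305 305 305 307 307 306 306 307 307]
 [305 307 307 307 307 306 307 309 307 305 307 308 307 308]]
[array([361.93, 236.88]), array([362.13, 238.67]), array([362.33, 240.46])]
```

Call:
{"name": "play_rows", "arguments": {
  "commands": "0 1.0 0 -0.009 0.004 0;0 1.0 0 0 0 0;0 0.7 0 0 0 0;0 0 0 0 0 0"
}}

```text
clock: 14.9
eef_pos: [0.5019, -0.0455, 0.0819]
orientation: [-0.049, 0.999, -0.002, -0.0]
force: [-0.3, -3.9, -0.8]
width: 0.0119
```

```bash
cat > chk.py <<'E'
from h import *
import sys
c=cap("side"); print(ptr(c,.0,.02)); s=robot.read_state(); print(w2s(s["eef_pos"]).round(4)); plan([*s2w([-.036,.0168]),.082],185.95)
cv2.imwrite(sys.argv[1],cv2.resize(c["frame"][190:270,255:365,::-1],None,fx=7,fy=7,interpolation=cv2.INTER_CUBIC))
f=c["frame"].astype(int).sum(-1); print(f[240:256,[331,332,333,334,336,337,338,339,340,341]])
E
python3 chk.py pics/s12.png
```

```text
[(-0.084, np.float64(247.24), 0.0176), (-0.087, np.float64(247.05), 0.0172), (-0.09, np.float64(247.01), 0.0172)]
[-0.0354  0.0129]
clock 14.95 at [ 0.5019 -0.0458  0.0819] psi -174.37 tilt 0.2 w 0.0123 F [ 0.2 -3.2 -2. ] j [-0.25  0.28 -0.39  0.9  -0.   -0.35]
1 rows:
0.06 0.39 -0.01 -0.003 -0.001 -0.006
[[171 227 290 310 312 312 310 309 310 309]
 [180 233 277 302 309 310 315 312 312 315]
 [190 247 273 302 308 312 312 311 310 312]
 [197 259 267 291 299 297 303 301 307 313]
 [206 258 236 245 253 249 248 264 301 312]
 [220 253 204 184 175 176 176 223 295 314]
 [267 263 198 166 164 170 167 210 290 309]
 [252 240 194 181 194 195 194 219 255 265]
 [191 194 181 189 199 205 199 205 221 226]
 [169 170 173 191 235 235 235 233 238 247]
 [161 156 164 199 262 265 263 262 263 261]
 [142 142 144 174 233 223 231 227 224 222]
 [123 113 123 145 169 166 166 166 161 166]
 [114 105 119 127 148 134 137 141 135 140]
 [114 111 123 135 139 136 137 137 141 139]
 [109 111 122 135 147 142 152 151 153 157]]
```

View pics/s12.png

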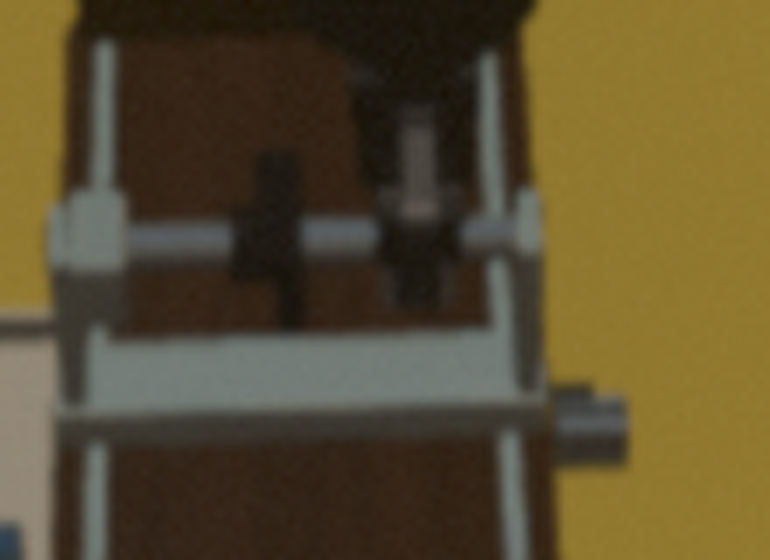

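The pointer is now over the clip's rear edge at about (575,388) px, roughly 4 mm short of the line.

Call:
{"name": "play_rows", "arguments": {
  "commands": "0 0.4 0 -0.003 0 -0.006;0 0.1 0 0 0 0;0 0 0 0 0 0"
}}

```text
clock: 15.25
eef_pos: [0.5015, -0.0416, 0.0819]
orientation: [-0.052, 0.999, -0.001, -0.001]
force: [0.4, -3.0, -0.6]
width: 0.0118
```

```bash
python3 chk.py pics/s13.png
```

```text
[(-0.084, np.float64(248.03), 0.0199), (-0.087, np.float64(247.72), 0.0192), (-0.09, np.float64(247.77), 0.0194)]
[-0.0354  0.0171]
clock 15.3 at [ 0.5015 -0.0416  0.0819] psi -174.07 tilt 0.11 w 0.0119 F [-0.5 -4.  -1.7] j [-0.24  0.28 -0.39  0.9  -0.   -0.34]
1 rows:
0.06 -0.03 -0.01 -0.001 -0.001 -0.000
[[174 222 288 308 309 312 306 310 310 306]
 [182 235 278 306 313 308 313 316 314 311]
 [191 241 269 299 310 310 309 310 310 312]
 [189 243 266 300 309 314 310 314 313 312]
 [188 229 243 291 305 303 301 302 307 313]
 [190 222 225 261 279 266 263 270 303 319]
 [207 246 200 198 208 196 190 227 291 308]
 [253 266 180 138 136 126 128 172 254 266]
 [244 239 171 130 139 145 149 167 213 219]
 [193 190 169 176 223 226 221 227 241 242]
 [169 168 168 199 267 265 262 264 264 264]
 [161 156 151 175 230 233 224 219 228 221]
 [150 149 134 144 172 172 165 166 159 163]
 [137 127 121 128 141 141 142 140 142 140]
 [116 115 118 136 140 139 137 139 137 133]
 [110 111 117 138 143 145 154 157 155 148]]
```

View pics/s13.png

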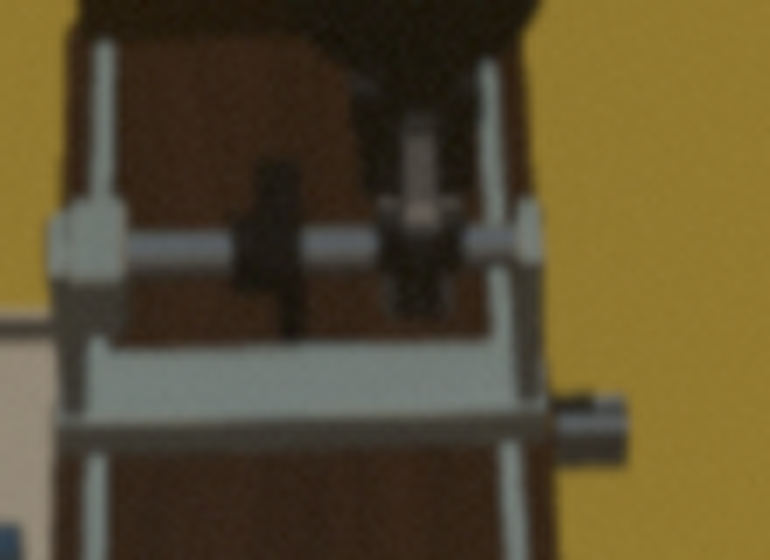

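The pointer is now level with the line, to within the measurement: side-view rows 246.9 against an expected 246.8, and the leg is at about 18.1-18.4 mm. I'll ease the grip slightly and check that the leg stays.

Call:
{"name": "play_rows", "arguments": {
  "commands": "0 0 0 0 0 0;0 0 0 0 0 0",
  "hand": 0.85
}}

```text
clock: 15.5
eef_pos: [0.5015, -0.0418, 0.0818]
orientation: [-0.052, 0.999, -0.001, -0.001]
force: [-1.2, -3.3, -0.9]
width: 0.013
```

```bash
python3 chk.py pics/s14.png
```

```text
[(-0.084, np.float64(247.81), 0.0193), (-0.087, np.float64(247.7), 0.0191), (-0.09, np.float64(247.73), 0.0193)]
[-0.0354  0.017 ]
clock 15.55 at [ 0.5015 -0.0418  0.0818] psi -174.1 tilt 0.1 w 0.0132 F [-0.9 -4.  -1.8] j [-0.24  0.28 -0.39  0.9  -0.   -0.34]
1 rows:
0.06 -0.02 -0.02 -0.001 -0.001 -0.001
[[173 220 291 306 312 309 311 309 312 311]
 [178 232 277 302 310 308 310 314 314 313]
 [187 241 269 299 313 309 309 306 311 314]
 [192 240 257 299 311 314 316 312 316 312]
 [182 231 249 287 303 305 302 305 309 313]
 [185 225 227 257 260 261 263 274 306 315]
 [215 243 199 191 185 183 190 224 292 306]
 [260 273 183 129 126 123 121 173 247 267]
 [243 243 175 134 144 146 146 170 215 223]
 [193 189 169 176 226 229 226 231 237 247]
 [169 162 164 201 264 264 263 258 255 263]
 [166 161 158 178 231 224 227 227 224 224]
 [151 140 124 148 170 167 168 170 165 161]
 [129 125 119 135 143 143 137 140 137 143]
 [114 120 116 140 135 139 132 143 137 144]
 [112 115 119 137 143 143 157 154 155 157]]
```

Call:
{"name": "play_rows", "arguments": {
  "commands": "-0.6 0.02 0 0 0 0;-0.6 0 0 0 0 0;-0.5 0 0 0 0 0;0 0 0 0 0 0"
}}

```text
clock: 15.95
eef_pos: [0.505, -0.0402, 0.0805]
orientation: [-0.05, 0.999, -0.001, -0.014]
force: [6.6, -2.5, -6.1]
width: 0.0133
```

```bash
python3 chk.py pics/s15.png
```

```text
[(-0.084, np.float64(248.16), 0.0203), (-0.087, np.float64(248.09), 0.0203), (-0.09, np.float64(248.13), 0.0205)]
[-0.0317  0.0182]
clock 16.0 at [ 0.5051 -0.0402  0.0804] psi -174.22 tilt 1.56 w 0.013 F [ 0.1 -3.9 -0.2] j [-0.23  0.3  -0.36  0.94 -0.01 -0.33]
1 rows:
0.44 -0.14 -0.15 -0.001 -0.027 -0.003
[[169 223 288 313 314 311 312 311 311 311]
 [182 235 282 310 316 314 312 315 316 312]
 [190 241 266 304 315 312 315 312 314 316]
 [187 240 260 293 314 315 313 314 315 318]
 [185 235 252 294 310 312 313 314 310 314]
 [186 218 228 278 295 301 299 308 312 317]
 [197 220 198 224 240 242 243 262 299 307]
 [231 237 175 155 156 155 161 197 251 266]
 [261 253 171 132 142 146 151 172 219 227]
 [232 219 173 175 223 228 222 230 245 246]
 [188 182 170 203 269 269 265 264 261 263]
 [169 167 151 180 235 228 231 224 223 222]
 [161 154 121 138 171 164 169 165 165 163]
 [133 138 128 136 142 144 143 147 140 140]
 [114 120 128 135 142 139 141 137 141 138]
 [115 116 122 137 150 149 150 148 151 153]]
```

View pics/s15.png

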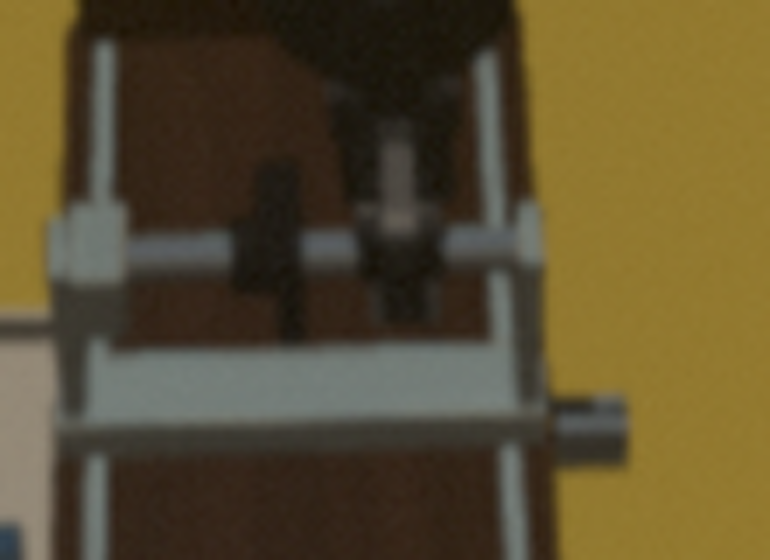

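The fingers still stick on the bar: the tool tilts 1.6° and the leg crept about 1 mm. I'll loosen a little more, straighten up and bring the leg back.

Call:
{"name": "play_rows", "arguments": {
  "commands": "0 -0.06 0 0 -0.013 0;0 -0.04 0 0 -0.012 0;0 0 0 0 0 0",
  "hand": 0.83
}}

```text
clock: 16.3
eef_pos: [0.506, -0.0414, 0.0806]
orientation: [-0.051, 0.999, -0.001, 0.001]
force: [-0.4, -2.8, -1.5]
width: 0.0144
```

```bash
python3 chk.py pics/s16.png
```

```text
[(-0.084, np.float64(247.85), 0.0194), (-0.087, np.float64(247.72), 0.0192), (-0.09, np.float64(247.77), 0.0194)]
[-0.0309  0.0169]
clock 16.35 at [ 0.506  -0.0414  0.0806] psi -174.22 tilt 0.1 w 0.0144 F [ 0.7 -2.9 -1. ] j [-0.24  0.28 -0.38  0.9  -0.   -0.34]
1 rows:
0.51 -0.01 -0.14 -0.001 0.001 -0.003
[[173 227 290 314 312 313 316 315 313 311]
 [180 238 279 307 314 314 315 312 316 310]
 [191 237 268 303 310 315 306 310 311 314]
 [191 240 264 297 311 317 311 309 310 313]
 [188 225 245 290 303 301 303 303 310 313]
 [184 218 217 246 260 264 262 278 302 313]
 [217 237 190 175 190 186 193 227 292 307]
 [277 267 177 124 134 140 140 171 253 261]
 [261 245 164 132 159 154 154 179 218 227]
 [200 188 168 181 223 226 226 230 242 247]
 [169 166 167 203 266 264 261 264 261 261]
 [164 153 158 177 231 231 227 224 226 223]
 [147 139 136 139 166 171 165 164 170 160]
 [125 123 126 134 146 143 141 135 140 138]
 [121 114 122 142 139 138 140 134 145 137]
 [110 111 121 139 143 145 153 158 149 151]]
```

Call:
{"name": "play_rows", "arguments": {
  "commands": "-0.5 0.02 -0.05 0 0 0;-0.5 0 0 0 0 0;0 0 0 0 0 0"
}}

```text
clock: 16.65
eef_pos: [0.5163, -0.0403, 0.0814]
orientation: [-0.05, 0.999, -0.001, 0.0]
force: [0.5, -3.9, -0.7]
width: 0.0142
```

```bash
python3 chk.py pics/s17.png|head -6
```

```text
[(-0.084, np.float64(247.82), 0.0193), (-0.087, np.float64(247.74), 0.0192), (-0.09, np.float64(247.79), 0.0195)]
[-0.0206  0.0169]
clock 16.7 at [ 0.5163 -0.0403  0.0813] psi -174.24 tilt 0.11 w 0.0143 F [ 1.1 -3.5 -0.8] j [-0.23  0.3  -0.36  0.91 -0.   -0.33]
1 rows:
1.54 -0.02 -0.07 -0.002 0.001 -0.003
[[176 221 290 314 314 319 315 314 311 316]
```

Now it slides freely and the leg holds at the mark. Next I push the lever.

Call:
{"name": "play_rows", "arguments": {
  "commands": "-0.5 0.01 0 0 0 0;-0.5 0.01 0 0 0 0;-0.5 0.01 0 0 0 0;-0.5 0.01 0 0 0 0;0 0 0 0 0 0"
}}

```text
clock: 17.2
eef_pos: [0.5352, -0.038, 0.0808]
orientation: [-0.05, 0.999, -0.001, -0.002]
force: [0.1, -3.2, 0.8]
width: 0.0145
```

```bash
python3 chk.py pics/s18.png
```

```text
[(-0.084, np.float64(247.81), 0.0193), (-0.087, np.float64(247.68), 0.019), (-0.09, np.float64(247.75), 0.0193)]
[-0.0015  0.0173]
clock 17.25 at [ 0.5353 -0.038   0.0809] psi -174.25 tilt 0.3 w 0.0145 F [-0.1 -4.2  0.2] j [-0.22  0.34 -0.31  0.93 -0.   -0.32]
1 rows:
3.45 -0.06 -0.10 -0.002 -0.005 -0.004
[[172 225 291 314 315 312 314 311 313 316]
 [180 236 286 308 316 316 314 314 319 316]
 [194 242 273 302 315 314 316 316 313 313]
 [190 243 265 304 314 315 312 321 314 318]
 [190 233 253 286 304 303 306 306 315 315]
 [186 226 224 251 261 265 267 277 309 316]
 [221 245 198 182 188 187 190 229 292 310]
 [262 272 182 125 122 127 135 171 249 269]
 [247 250 182 132 145 145 151 165 216 226]
 [196 191 174 180 228 226 234 229 245 243]
 [172 167 171 205 265 270 262 267 267 266]
 [165 159 154 181 233 233 230 228 227 225]
 [159 145 135 147 174 169 165 170 167 166]
 [131 127 120 137 139 147 151 146 147 143]
 [116 123 129 142 148 140 141 144 143 145]
 [111 109 118 148 152 147 156 151 155 156]]
```

View pics/s18.png

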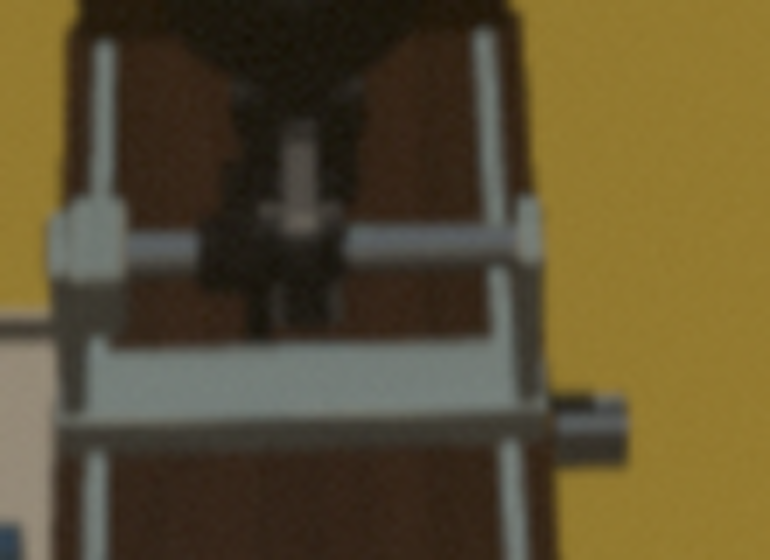

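Call:
{"name": "play_rows", "arguments": {
  "commands": "-0.5 0 0 0 -0.003 0;-0.5 0 0 0 0 0;-0.5 0 0 0 0 0;0 0 0 0 0 0"
}}

```text
clock: 17.65
eef_pos: [0.5477, -0.0365, 0.0803]
orientation: [-0.05, 0.999, -0.001, -0.004]
force: [1.3, -3.3, -0.6]
width: 0.0141
```

```bash
python3 chk.py pics/s19.png|head -12
```

```text
[(-0.084, np.float64(247.98), 0.0198), (-0.087, np.float64(247.7), 0.0191), (-0.09, np.float64(247.78), 0.0194)]
[0.0111 0.0174]
clock 17.7 at [ 0.5477 -0.0365  0.0802] psi -174.27 tilt 0.43 w 0.0145 F [-0.  -5.5 -1.3] j [-0.21  0.36 -0.27  0.94 -0.   -0.31]
2 rows:
2.35 -0.04 -0.07 -0.001 -0.004 -0.002;2.35 -0.04 -0.08 -0.001 -0.004 -0.002
[[173 228 294 316 315 320 317 315 318 317]
 [185 236 281 306 319 316 317 317 319 318]
 [190 239 271 308 321 314 315 315 320 320]
 [192 240 269 302 316 320 314 315 317 319]
 [189 237 251 295 311 307 307 312 313 318]
 [193 229 229 265 266 265 268 278 311 322]
 [217 245 201 205 195 190 197 227 295 313]
```

View pics/s19.png

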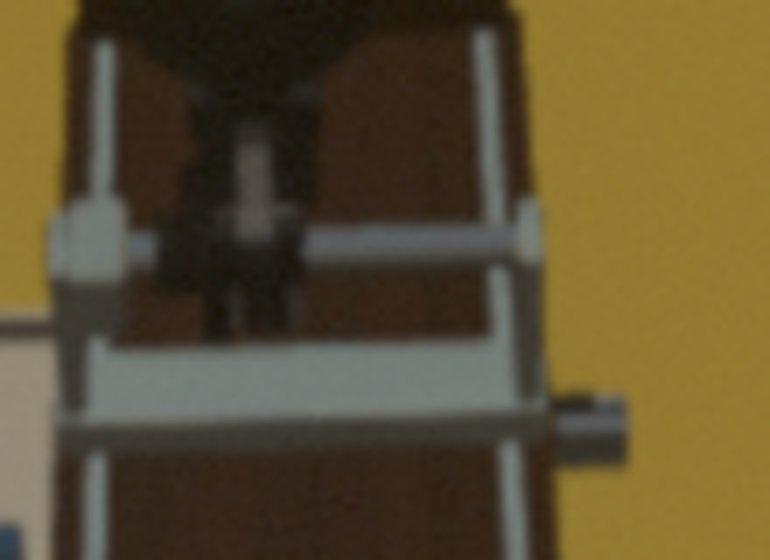

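The lever's hub is now at (160-205) px and the housing face at 127, so about 10 mm is left.

Call:
{"name": "play_rows", "arguments": {
  "commands": "-0.5 0 0 0 -0.004 0;-0.5 0 0 0 0 0;-0.3 0 0 0 0 0;0 0 0 0 0 0"
}}

```text
clock: 18.1
eef_pos: [0.5547, -0.0354, 0.0799]
orientation: [-0.05, 0.999, -0.002, -0.007]
force: [2.1, -4.1, -0.9]
width: 0.0145
```

```bash
python3 chk.py pics/s20.png|head -12
```

```text
[(-0.084, np.float64(248.05), 0.02), (-0.087, np.float64(247.92), 0.0197), (-0.09, np.float64(247.94), 0.0199)]
[0.0182 0.0178]
clock 18.15 at [ 0.5548 -0.0354  0.0799] psi -174.31 tilt 0.8 w 0.0146 F [-2.9 -4.1  1.7] j [-0.2   0.38 -0.25  0.96 -0.01 -0.3 ]
2 rows:
2.71 -0.06 -0.07 -0.001 -0.007 -0.002;2.71 -0.06 -0.09 -0.001 -0.007 -0.002
[[176 230 295 315 320 316 322 318 318 319]
 [187 238 289 316 320 320 316 318 323 320]
 [192 246 272 308 319 320 317 314 316 314]
 [197 250 266 306 318 318 320 316 317 320]
 [193 239 254 296 312 308 310 309 316 318]
 [191 233 235 269 285 285 285 295 312 322]
 [209 247 208 215 214 218 221 250 298 315]
```

View pics/s20.png

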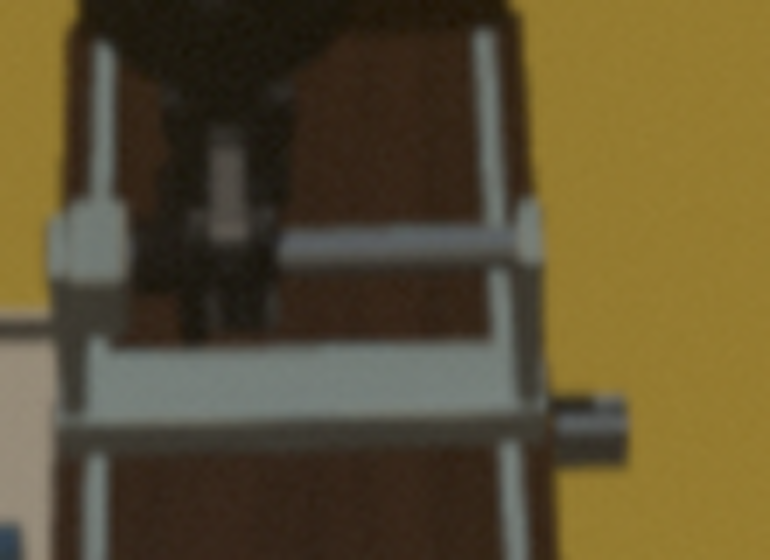

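The hub's edge at about 132 px now meets the housing at 129. I'll push once more to confirm the stop and trim y slightly.

Call:
{"name": "play_rows", "arguments": {
  "commands": "-0.5 -0.03 0 0 -0.006 0;-0.5 0 0 0 -0.003 0;-0.5 0 0 0 0 0;-0.3 0 0 0 0 0"
}}

```text
clock: 18.55
eef_pos: [0.5543, -0.0343, 0.0798]
orientation: [-0.049, 0.999, -0.002, -0.019]
force: [-8.4, -5.0, 6.7]
width: 0.0146
```

```bash
python3 chk.py pics/s21.png|head -14
```

```text
[(-0.084, np.float64(248.31), 0.0208), (-0.087, np.float64(248.11), 0.0203), (-0.09, np.float64(248.12), 0.0205)]
[0.0179 0.019 ]
clock 18.6 at [ 0.5543 -0.0343  0.0797] psi -174.39 tilt 2.18 w 0.0143 F [-12.7  -5.9  11.6] j [-0.2   0.4  -0.22  0.99 -0.01 -0.3 ]
2 rows:
2.70 -0.12 -0.01 -0.001 -0.019 -0.003;2.70 -0.12 -0.06 -0.001 -0.019 -0.003
[[172 229 295 316 319 317 316 320 319 320]
 [187 242 282 313 318 317 317 320 315 319]
 [193 244 277 308 320 319 321 320 317 319]
 [195 247 271 305 318 313 320 317 322 320]
 [193 239 256 299 315 317 319 319 319 318]
 [187 229 232 285 304 307 301 315 321 325]
 [197 225 207 241 254 251 247 264 303 317]
 [233 249 194 175 176 161 162 197 249 266]
 [278 265 183 139 151 151 149 173 204 232]
```

View pics/s21.png

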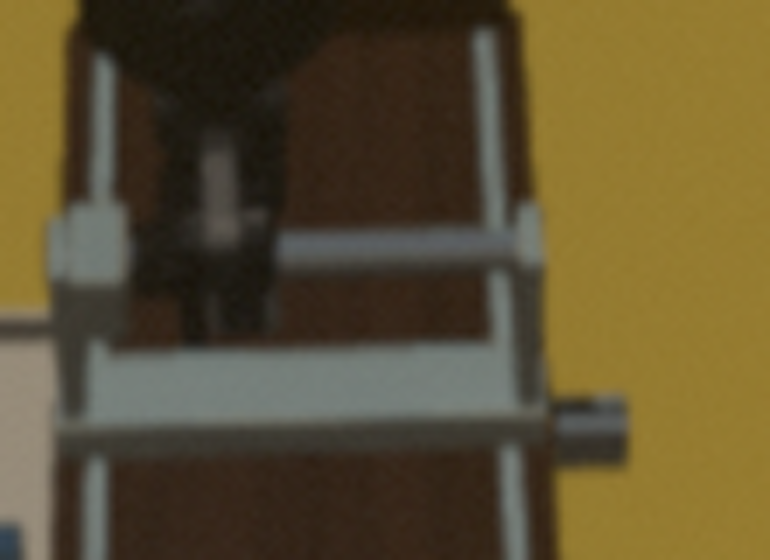

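The stop is confirmed: the TCP advances no further and the push rises to 12.7 N. I'll relax the push, straighten the tool and bring the leg back about 1 mm.

Call:
{"name": "play_rows", "arguments": {
  "commands": "0 -0.06 0 0 -0.015 0;0 -0.06 0 0 -0.02 -0.003;0 0 0 0 0 0"
}}

```text
clock: 18.9
eef_pos: [0.5546, -0.0353, 0.08]
orientation: [-0.051, 0.999, -0.001, 0.0]
force: [-1.9, -3.9, -0.9]
width: 0.015
```

```bash
python3 chk.py pics/s22.png|head -14
```

```text
[(-0.084, np.float64(248.0), 0.0199), (-0.087, np.float64(247.95), 0.0199), (-0.09, np.float64(247.95), 0.02)]
[0.018  0.0179]
clock 18.95 at [ 0.5545 -0.0353  0.08  ] psi -174.2 tilt 0.12 w 0.0144 F [-0.8 -3.9 -0.9] j [-0.21  0.37 -0.26  0.94 -0.   -0.31]
2 rows:
2.70 -0.06 -0.10 -0.001 -0.000 -0.001;2.70 -0.06 -0.10 -0.001 -0.000 -0.001
[[180 231 297 314 318 317 312 312 315 323]
 [192 238 282 313 320 315 316 319 317 317]
 [193 246 273 309 312 316 316 319 317 319]
 [193 249 263 302 317 318 319 320 314 317]
 [188 240 255 294 313 315 315 316 317 315]
 [191 227 229 270 285 284 282 292 313 322]
 [207 247 205 205 214 219 221 246 302 311]
 [244 270 186 141 139 143 145 181 251 268]
 [243 241 174 142 150 146 148 175 219 229]
```

Call:
{"name": "play_rows", "arguments": {
  "commands": "0 -0.06 0 0 0 0;0 0 0 0 0 0"
}}

```text
clock: 19.15
eef_pos: [0.5547, -0.0359, 0.08]
orientation: [-0.051, 0.999, -0.001, -0.0]
force: [-0.9, -3.9, 1.4]
width: 0.0146
```

Call:
{"name": "play_rows", "arguments": {
  "commands": "0 0 0 0 0 0;0 0 0 0 0 0;0 0 0 0 0 0",
  "hand": 1
}}

```text
clock: 19.45
eef_pos: [0.5546, -0.036, 0.0802]
orientation: [-0.051, 0.999, -0.001, -0.001]
force: [-1.7, -2.9, 1.7]
width: 0.0121
```

```bash
python3 chk.py pics/s23.png|head -15;python3 -c "
from h import *
cap('top','pics/top23.png'); cap('side','pics/side23.png')"
```

```text
[(-0.084, np.float64(248.03), 0.0199), (-0.087, np.float64(247.87), 0.0196), (-0.09, np.float64(247.77), 0.0194)]
[0.018  0.0172]
clock 19.5 at [ 0.5546 -0.036   0.0802] psi -174.2 tilt 0.14 w 0.0123 F [-2.3 -4.1  2.8] j [-0.21  0.37 -0.26  0.94 -0.   -0.31]
2 rows:
2.70 -0.03 -0.09 -0.001 -0.001 -0.001;2.70 -0.03 -0.09 -0.001 -0.001 -0.001
[[177 233 295 318 317 319 318 320 318 317]
 [188 237 284 311 315 311 314 318 316 315]
 [190 243 272 307 318 318 317 323 313 320]
 [199 249 274 302 319 319 317 314 319 321]
 [190 239 255 291 307 310 309 310 315 319]
 [191 226 235 266 283 275 270 284 308 317]
 [220 250 206 208 210 215 202 227 295 314]
 [260 271 184 140 144 136 140 174 250 267]
 [245 247 175 140 148 146 150 176 216 226]
 [200 197 170 183 233 229 238 229 247 250]
```

View pics/s23.png

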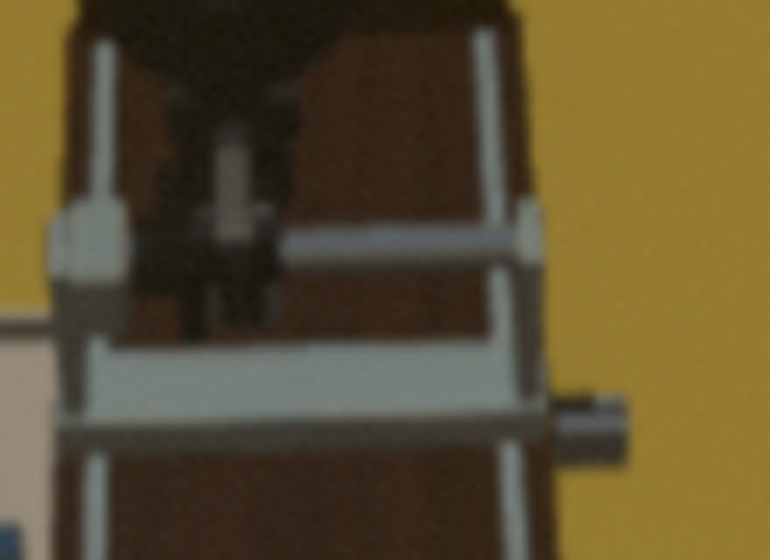

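View pics/top23.png

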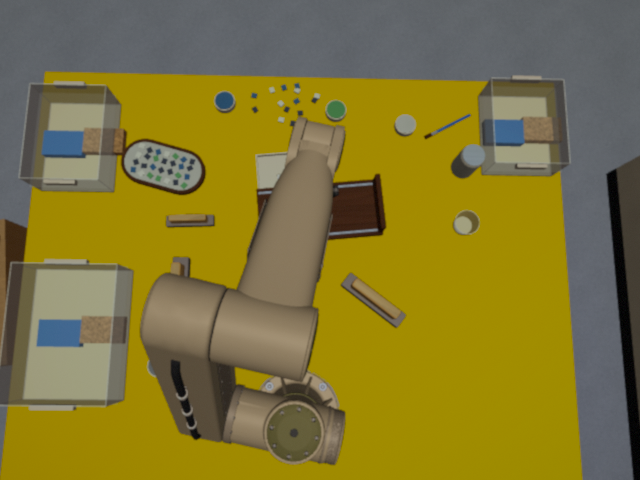

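View pics/side23.png

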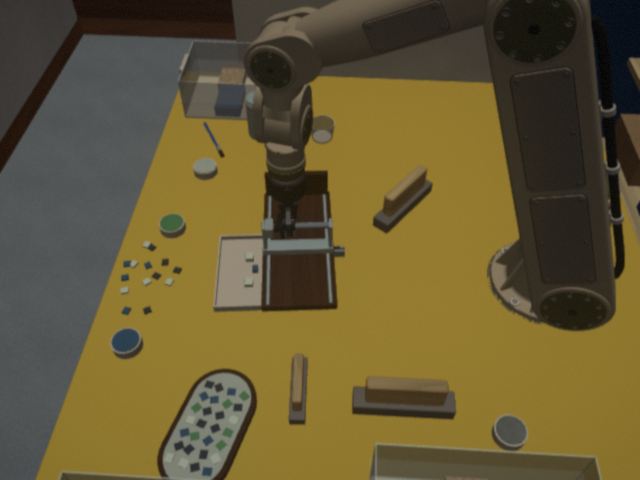

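Everything is in place. The pointer is level with the clip's line at about (590,402) px, the lever hub is against the housing at (130,250), and the bar is firmly gripped. The chips are in the trough at (250,257), (255,268) and (249,282), the scraper stands upright, and the can, cup and tray have not moved.

```bash
python3 -c "
from h import *
print(robot.close_job())"
```

```text
the job is handed in; nothing more can be done
None
```

The job is done and handed in at about 20 s of the 72 s allowed; the hand-in gave no verdict.

- **Chips and scraper:** I swept all three chips into the trough with the 130 mm scraper. The gripper did not touch them. The scraper is back on its base close to where it started.
- **Leg:** I drew it out by the crossbar to the mark. The last side view puts the pointer within about 0.5 mm of the clip's line. The calibration is only good to about 2 mm, and the arm hid the mark from the top camera, so only the side view checks this at the end.
- **Lever:** I slid it until it stopped against the housing. The hand went no further while the push rose to about 13 N, and the picture shows no gap. I then relaxed the push.
- **Finish:** The hand ended clamped on the bar, carrying the spring's pull of about 4 N. The can, cup and tray have not moved, as far as the last pictures show. The arm partly hid the can and cup in the side view, but both were clear from the top.

**Leg movement:** With the first, tighter grip the hand stuck on the bar and the leg crept about 1 mm past the mark. I loosened the grip and corrected it before pushing the lever. It drifted again by up to about 1 mm while the lever was pressed against its stop, and I corrected that before the final grip.

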